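# Unload the sensor-head carousel

## Robot

A 6-joint arm with a two-finger parallel gripper is mounted at the origin on the work surface. World frame = base frame: x ahead of the robot, y to its left, z up, the work surface at z = 0. Lengths are in m, angles in rad, forces in N, time in s.
With the tool pointing down it reaches from about 0.3 to 0.95 m from the base axis. Payload 3.1 kg.
Tool frame: the origin (TCP) lies on the centre line of the jaws, within the pads' length; the fingertips stand 14 mm ahead of it and the grasp point (between the pads) lies 5 mm behind it; z points along the fingers, y is the direction in which the jaws open and shut (so a half turn about z gives the same grasp; the last joint's range is limited). The gripper opens to 85 mm and grips with 20 to 120 N. Pads are 22 mm wide; open, the fingers measure 114 mm over their backs; the gripper's body (76 mm by 85 mm) begins 54 mm behind the grasp point. The pads swing forward as they close: fully open they stand 13 mm farther back than shut.
Start: joints at [-1.22, 0.308, 1.634, -0, 1.2, -0.07], TCP at [0.255, -0.57, 0.245] pointing down, gripper open.
Joint ranges: [-3.06, 3.06], [-0.79, 1.96], [0.05, 2.63], [-1.19, 4.34], [0.05, 2.64], [-2.94, 2.94]. Speed limits (rad/s): [2.79, 2.79, 3.14, 3.14, 3.14, 3.14].

## Interface

Orientations are given as a unit quaternion [x, y, z, w].
In Python, from plant import robot gives the robot as it stands.
- The arm moves only by the tool send_rows, never from a script. Its argument "targets" is a list of rows, each a list of 3 entries, a list of its own where there are three numbers: the opening, from 0 (shut) to 1 (fully open), then the shift along the tool's x, y, z in m, then the turn, a rotation vector about the tool's x, y, z in degrees. A call has 1 to 20 rows; each row is the pose to reach, as a shift and turn from the pose commanded when the call began, along the tool's axes at that moment; what a row does not reach only later rows make up. A row lasts 1/8 s, in which the tool goes at most 62.5 mm and 10.7 degrees, less where a joint would pass 70% of its speed; a pose out of reach is approached as far as the arm can. A call with a gripper value outside its range is refused whole. The fingers move at their own pace and stop on an object; the grip force is fixed at half the most. Time passes only in rows, so rows that repeat a pose let the fingers close. It gives the time, the measured TCP pose, the force and the opening at its end, in the units of the state.
- robot.sense(): the state, without advancing time (a new reading comes with each control period).
- robot.grab_frame(name): name is "side" or "top" or "wrist"; returns a dict with "pixels" (480x640x3 uint8, blue, green, red), "fx", "fy", "cx", "cy" (pixels), "view" (4x4, takes a point from world to camera coordinates); the wrist camera has in their place "T_tool_cam" (4x4, takes a point from camera to tool coordinates, whose origin is the TCP and whose axes are the flange's). Camera axes: x right, y down, z forward; pixel columns grow to the right and rows downward; lengths in m; the calibration is good to about 2 mm. A picture is of the moment at which its call begins: read the wrist's pose just before it. There is no depth.
- robot.close_job(): hands the job in, once; it reports no verdict.
The state is a dict: "time": time; "joint_positions": joint angles; "qd": joint speeds; "effort": joint torques, N m; "tcp_pos": TCP position; "eef_rot": TCP orientation; "wrist_force": force on the tool from outside, world axes, zero at the start; "wrist_torque": the same for the moment, N m; "grip_width": finger opening in m.
Only numpy, scipy, OpenCV 4.12 (cv2) and the standard library are available. Lean on these libraries where they do the work, as an engineer would, in place of code of your own. Each camera call takes 0.05 s, during which the arm holds its last target.

## Task

Draw the lock bolt of the parts carousel back out of its bore and park it in the side notch. Then turn the carousel by its handle to bring each pocket that holds a sensor head to the open front, take the heads out one by one and put them all into the black tray, flat on its floor and not on top of each other. The heads are delicate: grip them gently, never with more than 15 N, and leave the other things on the bench where they are.

Things in the scene. Friction and masses are not known exactly. Their poses are not given: they have to be found in the camera images.
- stand: fixed grey carousel stand, round foot of radius 160 mm. Origin: on the carousel's turning axis at table level; its -x axis points out through the open front (the picking side, roughly towards the robot); the lock guide (170 mm wide) sticks out along its -y axis to 430 mm
- guard (a point): middle of the front wire (along y) of a fixed 8 mm wire guard over all but the front pocket, 119 mm above the table. In the stand's frame: front wire at x = -62 mm, side wires along x at y = +-100 mm from there back to posts at x = 165 mm, a cross wire at x = 115 mm. Heads under the wires cannot be lifted out
- carousel (a joint): turn of the carousel about its vertical axis (rad, anticlockwise from above positive, 0 as locked at the start, range +-7). Black disc of radius 150 mm, top 35 mm above the table; six pockets 60 degrees apart, 115 mm from the axis, rims 15 mm high; at 0 one is exactly at the front. Light friction holds it. The bolt's tip, between two lugs on the disc's edge, locks it
- hub (a point): middle of the carousel's turning handle, on the axis, 152 mm above the table: an upright aluminium bar 90 mm long (along this frame's x axis), 16 mm thick (along y), from 124 to 170 mm above the table, above the wire guard. Turns with the carousel
- window (a point): centre of the block of a sensor head standing in the front pocket (65 mm above the table, 115 mm from the axis on the stand's -x side)
- bolt_tab (a point): grip of the loose lock bolt (0.25 kg): upright black tab 16 mm thick (x) by 26 mm (y), from 14 to 78 mm above the bolt's underside; this point is 53 mm above the underside. The tab's centre is 100 mm behind the bolt's tip (the +y end)
- bolt_mid (a point): middle of the underside of the lock bolt's steel bar, 160 mm long (y), 24 mm wide, 14 mm high; the tab's centre is 20 mm from here along -y. At the start it lies along the stand's y axis in its guide, underside 22 mm above the table, tip (+y end) in the carousel
- bore (a point): outer (-y) mouth of the bore the bolt passes through, at its floor, 22 mm above the table; y along the bore, +y towards the carousel. A bridge 40 mm deep, bore 28 mm wide and 20 mm high, top of the bridge 52 mm above the table. The bolt's tip lies 70 mm inside this mouth at first, so draw it back more than that before lifting it
- notch (a point): where bolt_mid lies when parked: middle of the floor of the side notch, an open-topped channel along y, 130 mm long, 36 mm wide, walls 24 mm high, open at both ends, floor 22 mm above the table, 80 mm beside the bolt's guide on the stand's -x side. The parked bolt lies flat along the notch, tab up, y the same way as here
- tray: loose black open tray (0.9 kg), 280 mm (x) by 160 mm (y), 42 mm high, walls and floor 5 mm. Origin: centre of its underside
- head1_mid (a point): sensor head: white upright plastic block 44 mm (x) by 34 mm (y) by 60 mm (z), with a glass dome of radius 12 mm on top (10 mm higher), about 0.14 kg; this point is the middle of the block, 30 mm above its underside. It stands in a carousel pocket with its x axis along the radius. Only some of head1 to head6 are present, the other pockets are empty
- head2_mid (a point): sensor head: white upright plastic block 44 mm (x) by 34 mm (y) by 60 mm (z), with a glass dome of radius 12 mm on top (10 mm higher), about 0.14 kg; this point is the middle of the block, 30 mm above its underside. It stands in a carousel pocket with its x axis along the radius. Only some of head1 to head6 are present, the other pockets are empty
- head3_mid (a point): sensor head: white upright plastic block 44 mm (x) by 34 mm (y) by 60 mm (z), with a glass dome of radius 12 mm on top (10 mm higher), about 0.14 kg; this point is the middle of the block, 30 mm above its underside. It stands in a carousel pocket with its x axis along the radius. Only some of head1 to head6 are present, the other pockets are empty
- head4_mid (a point): sensor head: white upright plastic block 44 mm (x) by 34 mm (y) by 60 mm (z), with a glass dome of radius 12 mm on top (10 mm higher), about 0.14 kg; this point is the middle of the block, 30 mm above its underside. It stands in a carousel pocket with its x axis along the radius. Only some of head1 to head6 are present, the other pockets are empty
- head5_mid (a point): sensor head: white upright plastic block 44 mm (x) by 34 mm (y) by 60 mm (z), with a glass dome of radius 12 mm on top (10 mm higher), about 0.14 kg; this point is the middle of the block, 30 mm above its underside. It stands in a carousel pocket with its x axis along the radius. Only some of head1 to head6 are present, the other pockets are empty
- head6_mid (a point): sensor head: white upright plastic block 44 mm (x) by 34 mm (y) by 60 mm (z), with a glass dome of radius 12 mm on top (10 mm higher), about 0.14 kg; this point is the middle of the block, 30 mm above its underside. It stands in a carousel pocket with its x axis along the radius. Only some of head1 to head6 are present, the other pockets are empty
- screwdriver: bystander: loose screwdriver lying on the table; leave it alone. Origin: underside
- tape: bystander: loose roll of brown tape, 90 mm across, 24 mm high; leave it alone. Origin: underside, centre
- mug: bystander: white mug, 80 mm across, 90 mm high; leave it alone. Origin: underside, centre
- carton: bystander: cardboard box 110 x 90 x 70 mm; leave it alone. Origin: underside, centre
- cleaner: bystander: white bottle 60 mm across, 150 mm high; leave it alone. Origin: underside, centre
- cover: bystander: white slotted enclosure panel 120 x 80 x 6 mm, lying flat; leave it alone. Origin: underside, centre
Not all that is in view belongs to the job. There is more than one size of the part that bears bolt_tab; the job needs the smaller.

How it is judged:
By the outcome, as a careful person would: the job done as asked, in the order asked, and still so for the second after the job is handed in, with the robot touching nothing.
Of head1, head2, head3, head4, head5, head6 only 3 to 4 are there at a start; the rules pass over those that are not, and their reading is None.
At some moment in a run one of tray may be knocked a few centimetres aside while the robot is not near it.
Once in a run the grip may slacken for a moment while it holds something.
It also fails if it takes over 210 s, if anything falls off the work surface, if the arm or the gripper's body presses on something with over 40 N, if the wrist force passes 120 N, or if a joint passes its speed limit or range.

## Working session

There is one attempt and no reset: what is moved stays moved. The work goes in short steps, Python scripts to look and compute and a tool call to move; the robot and the scene stay as the last step left them, time stands still between calls to the robot, and variables do not carry over. Pictures are saved under pics/ and viewed, and the job is handed in when it is done.

Besides the shell and the picture viewer there is one more tool, called after "Call:" by a JSON object that holds its "api" and its "payload", one argument or row to a line. send_rows: Moves the arm, as the interface text tells. Its arguments: {"type":"object","properties":{"targets":{"type":"array","items":{"type":"array"}}},"required":["targets"]}

```bash
ls; mkdir -p pics
python3 - <<'E'
from plant import robot
import cv2,numpy as np
s=robot.sense()
for k,v in s.items(): print(k,np.round(v,4))
for n in ["side","top","wrist"]:
    f=robot.grab_frame(n); cv2.imwrite(f"pics/{n}0.png",f["pixels"])
    print(n,{k:np.round(v,4).tolist() for k,v in f.items() if k!="pixels"})
E
```

```text
pics
time 0.0
joint_positions [-1.2197  0.309   1.6352 -0.      1.1997 -0.0697]
qd [-0.0015  0.0025 -0.0023  0.0015 -0.0004 -0.0025]
effort [-1.20000e-03 -4.15257e+01 -2.76663e+01 -2.00000e-04  1.02000e-02
  0.00000e+00]
tcp_pos [ 0.255  -0.5697  0.244 ]
eef_rot [ 9.779e-01  2.089e-01 -2.000e-04 -1.100e-03]
wrist_force [ 0.1258 -1.1584  0.5097]
wrist_torque [ 0.0134 -0.0065 -0.0058]
grip_width 0.0854
side {'fx': 613.7764, 'fy': 613.7764, 'cx': 313.0116, 'cy': 231.6892, 'view': [[-0.9145, -0.4045, -0.0086, 0.428], [-0.2347, 0.5477, -0.8031, 0.2458], [0.3296, -0.7324, -0.5958, 1.477], [0.0, 0.0, 0.0, 1.0]]}
top {'fx': 485.7261, 'fy': 485.7261, 'cx': 322.498, 'cy': 238.2291, 'view': [[-0.0139, -0.9999, 0.0021, -0.0647], [-0.9914, 0.0135, -0.1302, 0.5064], [0.1302, -0.0039, -0.9915, 1.1422], [0.0, 0.0, 0.0, 1.0]]}
wrist {'fx': 332.5262, 'fy': 332.5262, 'cx': 321.8111, 'cy': 240.7655, 'T_tool_cam': [[0.002, -0.9456, -0.3254, 0.0833], [1.0, 0.0019, 0.0007, 0.0005], [-0.0, -0.3254, 0.9456, -0.1287], [0.0, 0.0, 0.0, 1.0]]}
```

View pics/top0.png

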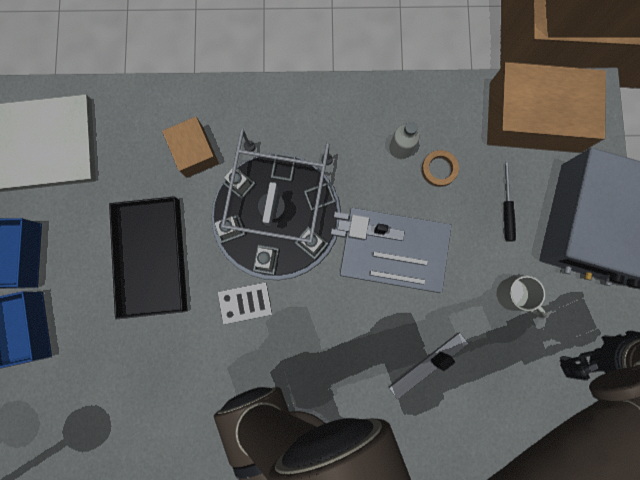

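View pics/side0.png

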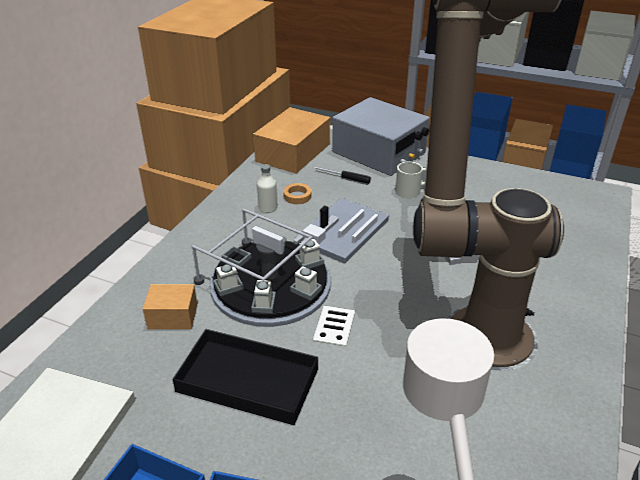

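View pics/wrist0.png

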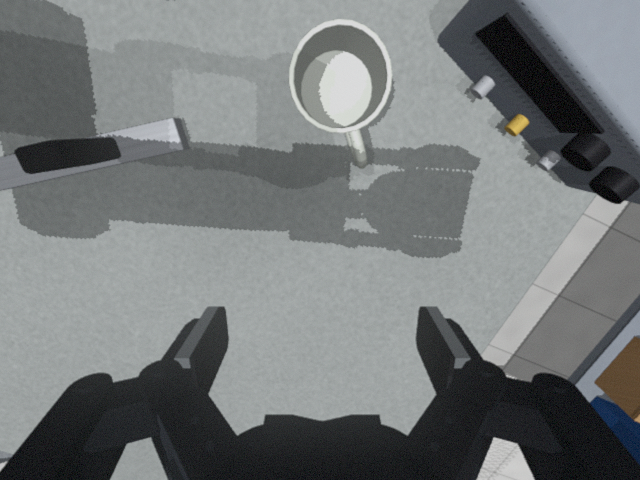

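Bolt_tab candidates: the tab on the bolt in the guide at top (381,228), and the tab on the bigger loose bolt on the bench at top (443,361). The task's bolt lies in the guide, so I choose (381,228). There are four heads, at top (266,260), (312,240), (228,229) and (236,180).

```bash
cat > h.py <<'E'
from plant import robot
import cv2,numpy as np
from scipy.spatial.transform import Rotation as R
def cam(name):
    s=robot.sense(); f=robot.grab_frame(name)
    if "view" in f: T=np.linalg.inv(f["view"])
    else:
        W=np.eye(4); W[:3,:3]=R.from_quat(s["eef_rot"]).as_matrix(); W[:3,3]=s["tcp_pos"]; T=W@f["T_tool_cam"]
    return f,T
def back(f,T,u,v,z):
    d=T[:3,:3]@np.array([(u-f["cx"])/f["fx"],(v-f["cy"])/f["fy"],1]); o=T[:3,3]
    return o+d*(z-o[2])/d[2]
def proj(f,T,p):
    c=np.linalg.inv(T)@np.append(p,1); return np.array([f["fx"]*c[0]/c[2]+f["cx"],f["fy"]*c[1]/c[2]+f["cy"]])
def crop(img,x0,y0,x1,y1,k,name):
    cv2.imwrite("pics/"+name+".png",cv2.resize(img[y0:y1,x0:x1],None,fx=k,fy=k,interpolation=cv2.INTER_CUBIC))
def state():
    s=robot.sense(); e=R.from_quat(s["eef_rot"])
    m=e.as_matrix(); print("t",round(float(s["time"]),2),"tcp",np.round(s["tcp_pos"],4),"toolx yaw",round(float(np.degrees(np.arctan2(m[1,0],m[0,0]))),2),"zax",np.round(m[:,2],3),"F",np.round(s["wrist_force"],1),"w",round(float(s["grip_width"]),4),"j6",round(float(s["joint_positions"][5]),2))
    return s,m
def togo(p,m,s): # world point -> tool-axes shift from the current pose
    return np.round(m.T@(np.array(p)-np.array(s["tcp_pos"])),4)
E
python3 - <<'E'
from h import *
f,T=cam("top"); im=f["pixels"]
crop(im,205,120,465,300,3,"topcrop")
crop(im,90,180,220,330,4,"traycrop")
E
```

```text
(no output)
```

View pics/topcrop.png

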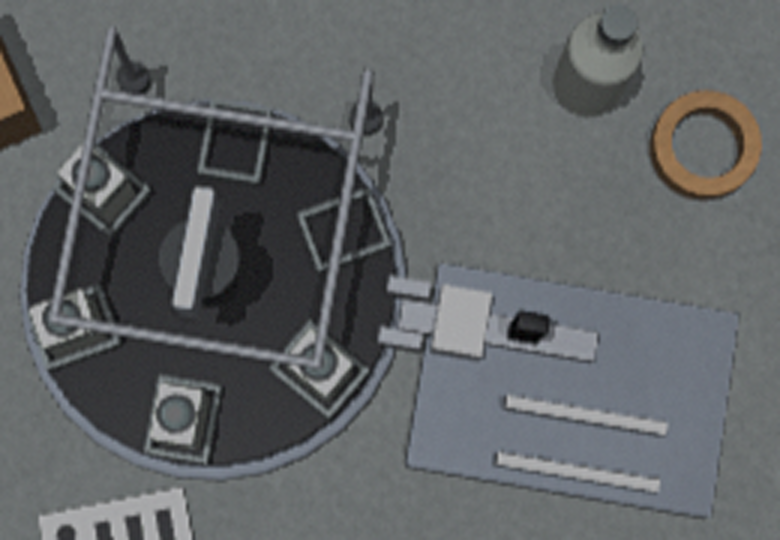

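View pics/traycrop.png

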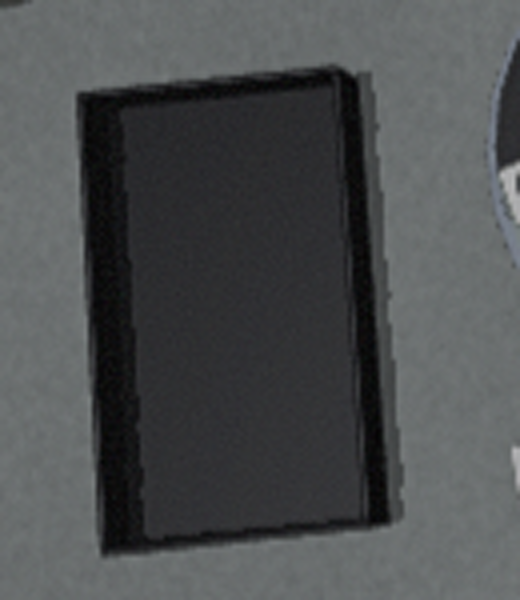

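Run:
```python
from h import *
f,T=cam("top")
def c3(x,y,z): return back(f,T,x/3+205,y/3+120,z)[:2]
def c4(x,y,z): return back(f,T,x/4+90,y/4+180,z)[:2]
P={k:c3(*v) for k,v in dict(hA=(205,190,.17),hB=(184,307,.17),gL=(57,318,.119),gR=(318,362,.119),xl=(103,96,.119),xr=(357,134,.119),tab=(530,321,.1),n1a=(507,402,.046),n1b=(667,429,.046),n2a=(498,459,.046),n2b=(660,486,.046),br1=(440,287,.052),br2=(494,293,.052),br3=(486,357,.052),br4=(432,350,.052),dome=(176,413,.105)).items()}
for k,v in P.items(): print(k,np.round(v,4))
hm=(P['hA']+P['hB'])/2; d=P['hA']-P['hB']; print("hub",hm,np.linalg.norm(d),np.degrees(np.arctan2(d[1],d[0])))
d=P['gL']-P['gR'];print("guard",np.linalg.norm(d),np.degrees(np.arctan2(-d[0],d[1])))
d=P['n1a']-P['n1b'];print(np.linalg.norm(d),np.degrees(np.arctan2(-d[0],d[1])), "notch",sum(P[k] for k in('n1a','n1b','n2a','n2b'))/4)
t=[c4(*p,.042) for p in((78,93),(350,68),(394,523),(103,555))]
print(np.round(t,4), np.mean(t,0)); print([np.linalg.norm(t[i]-t[i-1]) for i in range(4)])
```

```text
hA [0.6089 0.0337]
hB [0.5235 0.0488]
gL [0.5249 0.1497]
gR [ 0.489  -0.0455]
xl [0.6963 0.1167]
xr [ 0.6638 -0.0771]
tab [ 0.5207 -0.2072]
n1a [ 0.4642 -0.1939]
n1b [ 0.4409 -0.3201]
n2a [ 0.419  -0.1855]
n2b [ 0.396  -0.3127]
br1 [ 0.5565 -0.1422]
br2 [ 0.5511 -0.1852]
br3 [ 0.4997 -0.1775]
br4 [ 0.5059 -0.1348]
dome [0.4536 0.0621]
hub [0.56620594 0.04126449] 0.0867428149841074 -10.005236522705697
guard 0.19846223301037713 -10.422342912830985
0.12838327873031743 -10.425509371170905 notch [ 0.43003266 -0.25303866]
[[0.5968 0.443 ]
 [0.61   0.2788]
 [0.3364 0.2461]
 [0.3202 0.4164]] [0.46585413 0.34609558]
[np.float64(0.27781036902298056), np.float64(0.16472613014995835), np.float64(0.2755074328982727), np.float64(0.17107424596212767)]
```

Run:
```python
from h import *
s,m=state()
print(togo([.521,-.207,.25],m,s))
```

```text
t 0.25 tcp [ 0.2552 -0.5701  0.2447] toolx yaw 24.11 zax [-0.     0.001 -1.   ] F [ 0.1  0.1 -0.4] w 0.0855 j6 -0.07
[ 0.391  -0.2229 -0.005 ]
```

Call:
{"api": "send_rows", "payload": {
  "targets": [
    [0.5,[0.05,-0.028,0],[0,0,5]],
    [0.5,[0.1,-0.056,0],[0,0,10]],
    [0.5,[0.15,-0.085,0],[0,0,15]],
    [0.5,[0.2,-0.114,0],[0,0,20]],
    [0.5,[0.25,-0.142,0],[0,0,25]],
    [0.5,[0.3,-0.171,0],[0,0,30]],
    [0.5,[0.35,-0.2,0],[0,0,34.5]],
    [0.5,[0.391,-0.223,0],[0,0,34.5]],
    [0.5,[0.391,-0.223,0],[0,0,34.5]],
    [0.5,[0.391,-0.223,0],[0,0,34.5]],
    [0.5,[0.391,-0.223,0],[0,0,34.5]]
  ]
}}

```text
time: 1.62
tcp_pos: [0.5203, -0.2083, 0.2452]
eef_rot: [0.996, -0.091, -0.0, 0.0]
wrist_force: [0.3, -0.2, -0.9]
grip_width: 0.0426
```

Run:
```python
from h import *
state()
f,T=cam("wrist"); cv2.imwrite("pics/w1.png",f["pixels"])
```

```text
t 1.62 tcp [ 0.5203 -0.2083  0.2452] toolx yaw -10.48 zax [-0. -0. -1.] F [ 0.3 -0.2 -0.9] w 0.0426 j6 1.3
```

View pics/w1.png

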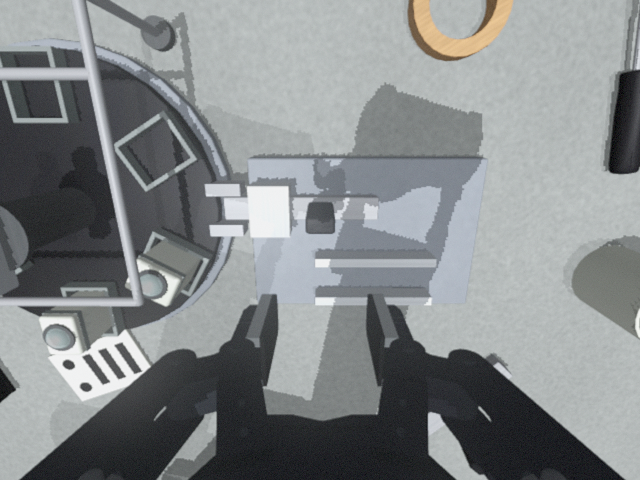

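Run:
```python
from h import *
f,T=cam("wrist"); crop(f["pixels"],200,140,450,310,3,"w1c")
```

```text
(no output)
```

View pics/w1c.png

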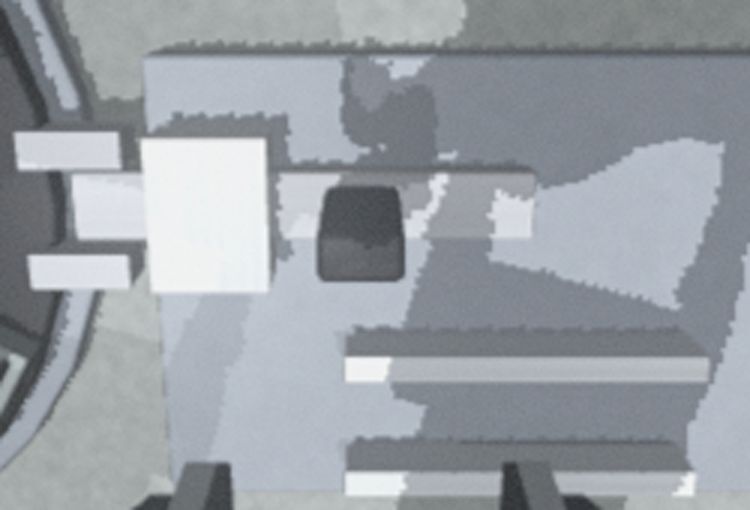

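```bash
cat >> h.py <<'E'
yaw=np.radians(-10.4); O=np.array([.5655,.041])
S=np.array([[np.cos(yaw),-np.sin(yaw)],[np.sin(yaw),np.cos(yaw)]])
def tost(p): return np.round(S.T@(np.array(p)[:2]-O),4)
def fromst(x,y): return O+S@np.array([x,y])
E
python3 - <<'E'
from h import *
f,T=cam("wrist")
def c(x,y,z):
    p=back(f,T,x/3+200,y/3+140,z); return p[:2]
for n,(x,y,z) in dict(t1=(319,280,.1),t2=(404,280,.1),t3=(323,238,.1),t4=(402,238,.1),w1l=(345,370,.046),w1r=(709,370,.046),w2l=(346,484,.046),w2r=(692,484,.046),boltend1=(534,173,.036),boltend2=(534,238,.036),br1=(141,139,.052),br2=(268,139,.052),br3=(270,292,.052),br4=(150,292,.052)).items():
    p=c(x,y,z); print(n,np.round(p,4),tost(p))
E
```

```text
t1 [ 0.5189 -0.1955] [-0.0031 -0.241 ]
t2 [ 0.5145 -0.2196] [-0.0031 -0.2655]
t3 [ 0.531  -0.1991] [ 0.0094 -0.2424]
t4 [ 0.5269 -0.2211] [ 0.0094 -0.2648]
w1l [ 0.4678 -0.1924] [-0.054  -0.2472]
w1r [ 0.4444 -0.3199] [-0.054  -0.3768]
w2l [ 0.4227 -0.1842] [-0.0998 -0.2473]
w2r [ 0.3995 -0.3104] [-0.0998 -0.3756]
boltend1 [ 0.5238 -0.2688] [ 0.0149 -0.3123]
boltend2 [ 0.5009 -0.2659] [-0.0081 -0.3135]
br1 [ 0.5615 -0.1432] [ 0.0293 -0.1819]
br2 [ 0.5541 -0.1836] [ 0.0293 -0.223 ]
br3 [ 0.503  -0.1732] [-0.0228 -0.222 ]
br4 [ 0.5104 -0.1331] [-0.0228 -0.1812]
```

```bash
sed -i 's/^yaw=.*/yaw=np.radians(-10.4); O=np.array([.5655,.041])+.0032*np.array([.9836,-.1805])/' h.py
python3 - <<'E'
from h import *
s,m=state()
p=fromst(0,-.2534); print(p,togo([*p,.072],m,s), togo([*fromst(0,0),.2],m,s))
E
```

```text
t 1.77 tcp [ 0.5205 -0.2083  0.2453] toolx yaw -10.5 zax [-0. -0. -1.] F [-0.6 -0.6 -0.8] w 0.0425 j6 1.3
[ 0.52290397 -0.20881461] [2.500e-03 1.000e-04 1.733e-01] [ 0.0021 -0.2533  0.0452]
```

Call:
{"api": "send_rows", "payload": {
  "targets": [
    [0.5,[0.0025,0,0.045],[0,0,0]],
    [0.5,[0.0025,0,0.09],[0,0,0]],
    [0.5,[0.0025,0,0.13],[0,0,0]],
    [0.5,[0.0025,0,0.16],[0,0,0]],
    [0.5,[0.0025,0,0.173],[0,0,0]],
    [0.5,[0.0025,0,0.173],[0,0,0]],
    [0.32,[0.0025,0,0.173],[0,0,0]],
    [0.32,[0.0025,0,0.173],[0,0,0]],
    [0.32,[0.0025,0,0.173],[0,0,0]]
  ]
}}

```text
time: 2.9
tcp_pos: [0.5243, -0.208, 0.0734]
eef_rot: [0.996, -0.09, 0.001, 0.0]
wrist_force: [0.5, 1.4, 0.2]
grip_width: 0.0276
```

Call:
{"api": "send_rows", "payload": {
  "targets": [
    [0.29,[0,0,0],[0,0,0]],
    [0.29,[0,0,0],[0,0,0]],
    [0.29,[0,0,0],[0,0,0]]
  ]
}}

```text
time: 3.28
tcp_pos: [0.5244, -0.2079, 0.0734]
eef_rot: [0.996, -0.091, 0.001, 0.0]
wrist_force: [-1.1, 1.5, 6.7]
grip_width: 0.0255
```

Call:
{"api": "send_rows", "payload": {
  "targets": [
    [0.2,[0,0,0],[0,0,0]],
    [0.2,[0,0,0],[0,0,0]],
    [0.2,[0,0,0],[0,0,0]]
  ]
}}

```text
time: 3.65
tcp_pos: [0.5244, -0.208, 0.0734]
eef_rot: [0.996, -0.091, 0.001, 0.0]
wrist_force: [-0.6, 1.4, 5.1]
grip_width: 0.0252
```

Run:
```python
from h import *
s,m=state()
f,T=cam("wrist"); cv2.imwrite("pics/w2.png",f["pixels"])
```

```text
t 3.65 tcp [ 0.5244 -0.208   0.0734] toolx yaw -10.39 zax [ 0.002 -0.001 -1.   ] F [-0.6  1.4  5.1] w 0.0252 j6 1.3
```

View pics/w2.png

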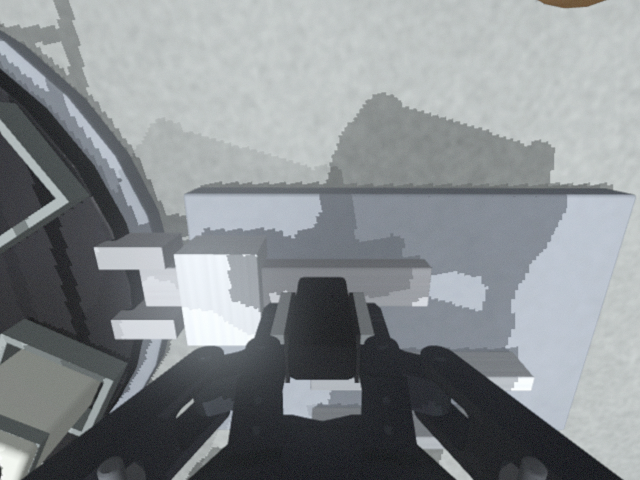

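Call:
{"api": "send_rows", "payload": {
  "targets": [
    [0.1,[0,0,0],[0,0,0]],
    [0.1,[0,0.01,0],[0,0,0]],
    [0.1,[0,0.02,0],[0,0,0]],
    [0.1,[0,0.03,0],[0,0,0]],
    [0.1,[0,0.04,0],[0,0,0]],
    [0.1,[0,0.05,0],[0,0,0]],
    [0.1,[0,0.06,0],[0,0,0]],
    [0.1,[0,0.07,0],[0,0,0]],
    [0.1,[0,0.08,0],[0,0,0]],
    [0.1,[0,0.08,0],[0,0,0]],
    [0.1,[0,0.08,0],[0,0,0]]
  ]
}}

```text
time: 5.08
tcp_pos: [0.5101, -0.2865, 0.0735]
eef_rot: [0.996, -0.091, 0.001, 0.0]
wrist_force: [-0.3, 1.6, 6.3]
grip_width: 0.025
```

Run:
```python
from h import *
s,m=state()
f,T=cam("wrist"); cv2.imwrite("pics/w3.png",f["pixels"])
f,T=cam("top"); crop(f["pixels"],305,160,505,310,4,"t3")
```

```text
t 5.08 tcp [ 0.5101 -0.2865  0.0735] toolx yaw -10.41 zax [ 0.002 -0.    -1.   ] F [-0.3  1.6  6.3] w 0.025 j6 1.17
```

View pics/w3.png

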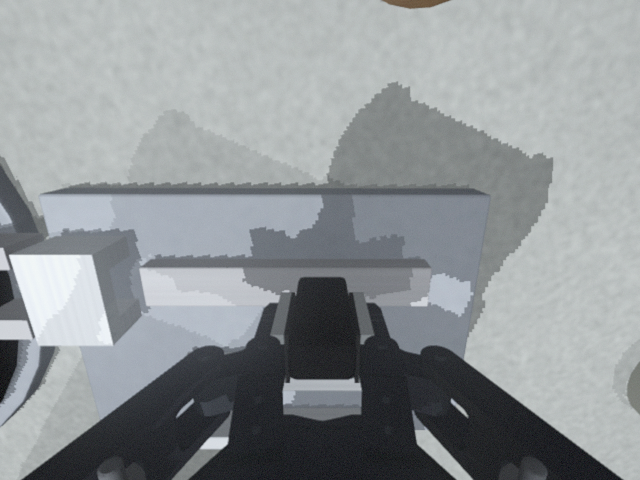

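View pics/t3.png

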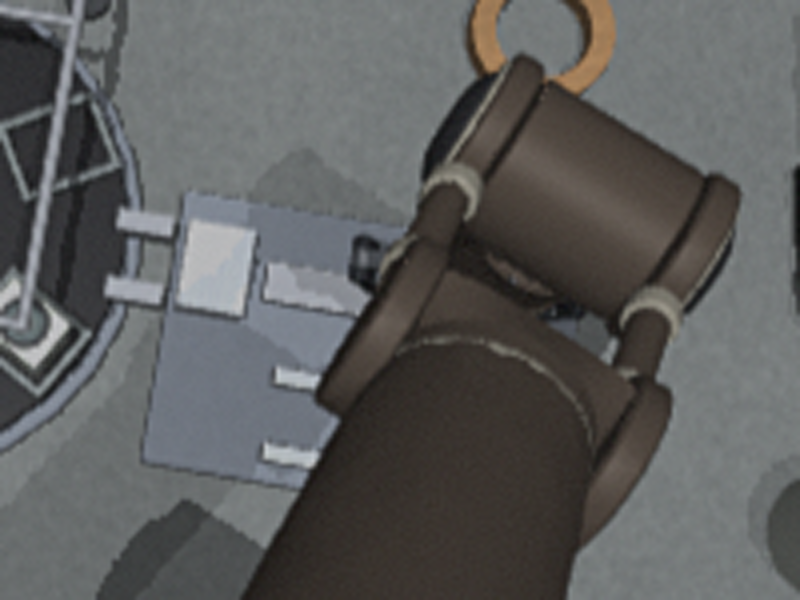

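Call:
{"api": "send_rows", "payload": {
  "targets": [
    [0.1,[0,0,-0.015],[0,0,0]],
    [0.1,[0,0,-0.03],[0,0,0]],
    [0.1,[0,0,-0.045],[0,0,0]],
    [0.1,[-0.02,0,-0.045],[0,0,0]],
    [0.1,[-0.04,0,-0.045],[0,0,0]],
    [0.1,[-0.06,0,-0.045],[0,0,0]],
    [0.1,[-0.08,0,-0.045],[0,0,0]],
    [0.1,[-0.08,0,-0.045],[0,0,0]],
    [0.1,[-0.08,0,-0.045],[0,0,0]]
  ]
}}

```text
time: 6.3
tcp_pos: [0.4315, -0.2726, 0.1181]
eef_rot: [0.996, -0.091, 0.001, 0.001]
wrist_force: [-0.0, 0.6, -1.2]
grip_width: 0.0252
```

Run:
```python
from h import *
s,m=state()
f,T=cam("wrist"); cv2.imwrite("pics/w4.png",f["pixels"])
```

```text
t 6.3 tcp [ 0.4315 -0.2726  0.1181] toolx yaw -10.41 zax [ 0.002 -0.001 -1.   ] F [-0.   0.6 -1.2] w 0.0252 j6 1.1
```

View pics/w4.png

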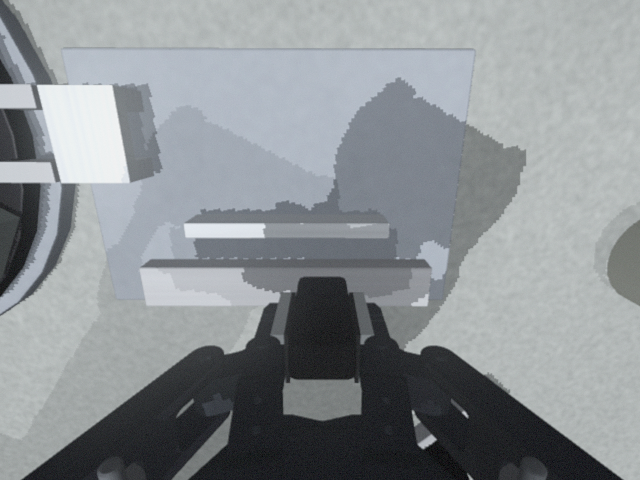

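Run:
```python
from h import *
f,T=cam("wrist")
for u,v,z in((143,286,.081),(430,286,.081),(184,229.5,.046),(389,229.5,.046)): print(tost(back(f,T,u,v,z)))
```

```text
[-0.0781 -0.2348]
[-0.0778 -0.3935]
[-0.0561 -0.2467]
[-0.0559 -0.376 ]
```

Call:
{"api": "send_rows", "payload": {
  "targets": [
    [0.1,[-0.001,-0.003,0.012],[0,0,0]],
    [0.1,[-0.001,-0.003,0.024],[0,0,0]],
    [0.1,[-0.001,-0.003,0.034],[0,0,0]],
    [0.1,[-0.001,-0.003,0.041],[0,0,0]],
    [0.1,[-0.001,-0.003,0.0445],[0,0,0]],
    [0.1,[-0.001,-0.003,0.0445],[0,0,0]],
    [0.1,[-0.001,-0.003,0.0445],[0,0,0]],
    [0.5,[-0.001,-0.003,0.0445],[0,0,0]],
    [0.5,[-0.001,-0.003,0.0445],[0,0,0]],
    [0.5,[-0.001,-0.003,0.0445],[0,0,0]],
    [0.5,[-0.001,-0.003,0.0445],[0,0,0]]
  ]
}}

```text
time: 7.78
tcp_pos: [0.4301, -0.2689, 0.0728]
eef_rot: [0.996, -0.091, 0.0, 0.0]
wrist_force: [-0.3, 0.3, -0.3]
grip_width: 0.0429
```

Call:
{"api": "send_rows", "payload": {
  "targets": [
    [0.5,[0,0,-0.03],[0,0,0]],
    [0.5,[0,0,-0.06],[0,0,0]],
    [0.5,[0,0,-0.1],[0,0,0]],
    [0.5,[0,0,-0.13],[0,0,0]],
    [0.5,[0,0,-0.13],[0,0,0]],
    [0.5,[0,0,-0.13],[0,0,0]]
  ]
}}

```text
time: 8.52
tcp_pos: [0.4293, -0.2683, 0.2018]
eef_rot: [0.996, -0.091, -0.001, -0.0]
wrist_force: [-0.3, -0.5, -0.8]
grip_width: 0.0428
```

Run:
```python
from h import *
s,m=state()
f,T=cam("wrist"); cv2.imwrite("pics/w5.png",f["pixels"])
print(togo([*fromst(0,0),.26],m,s))
```

```text
t 8.53 tcp [ 0.4293 -0.2683  0.2018] toolx yaw -10.39 zax [-0.001  0.001 -1.   ] F [-0.3 -0.5 -0.8] w 0.0428 j6 1.11
[ 0.0813 -0.3289 -0.0581]
```

View pics/w5.png

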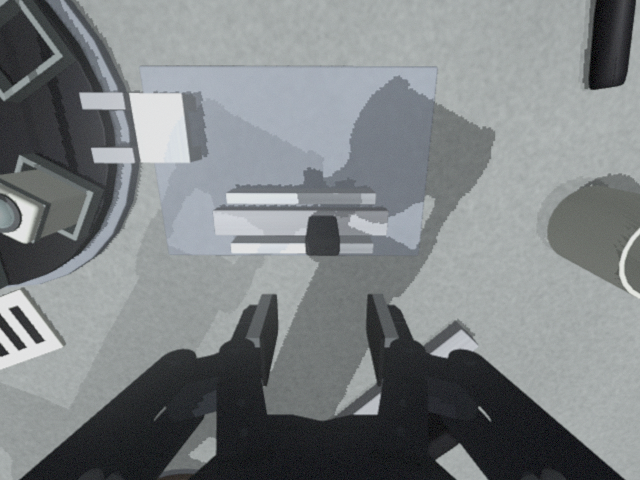

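Bolt lies flat in the notch, between walls at rows 196 and 247, with its tab at (322,235). Next is a look over the carousel.

Call:
{"api": "send_rows", "payload": {
  "targets": [
    [0.5,[0,0,-0.05],[0,0,0]],
    [0.5,[0,-0.05,-0.09],[0,0,0]],
    [0.5,[0.01,-0.1,-0.1],[0,0,0]],
    [0.5,[0.02,-0.15,-0.1],[0,0,0]],
    [0.5,[0.03,-0.2,-0.1],[0,0,0]],
    [0.5,[0.03,-0.25,-0.1],[0,0,0]],
    [0.5,[0.03,-0.3,-0.1],[0,0,0]],
    [0.5,[0.03,-0.329,-0.1],[0,0,0]],
    [0.5,[0.03,-0.329,-0.1],[0,0,0]],
    [0.5,[0.03,-0.329,-0.1],[0,0,0]]
  ]
}}

```text
time: 9.82
tcp_pos: [0.5181, 0.0488, 0.3013]
eef_rot: [0.996, -0.09, -0.001, 0.001]
wrist_force: [0.0, -0.5, 0.2]
grip_width: 0.0425
```

Run:
```python
from h import *
s,m=state()
f,T=cam("wrist"); cv2.imwrite("pics/w6.png",f["pixels"])
```

```text
t 9.82 tcp [0.5181 0.0488 0.3013] toolx yaw -10.38 zax [-0.003 -0.001 -1.   ] F [ 0.  -0.5  0.2] w 0.0425 j6 1.76
```

View pics/w6.png

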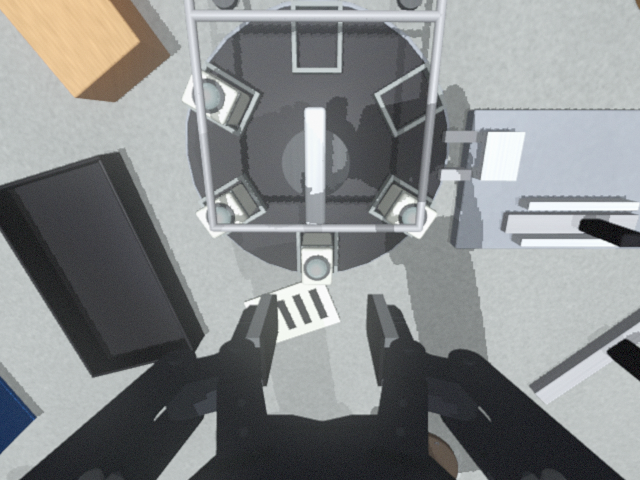

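Run:
```python
from h import *
f,T=cam("wrist"); crop(f["pixels"],280,90,360,300,3,"w6c")
for n,u,v,z in(("ha",314.5,108,.17),("hb",316,222,.17),("wire",212,229,.121),("wire",437,229,.121),("dome",316,266,.105)): print(n,back(f,T,u,v,z),tost(back(f,T,u,v,z)))
s,m=state()
print(togo([*fromst(0,0),.155],m,s),togo([*fromst(-.115,0),.155],m,s))
```

```text
ha [0.61348641 0.03545903 0.17      ] [0.045  0.0032]
hb [0.52869131 0.05027895 0.17      ] [-0.0411  0.0025]
wire [0.5263311  0.15427745 0.121     ] [-0.0622  0.1043]
wire [ 0.48707798 -0.06089196  0.121     ] [-0.0619 -0.1144]
dome [0.46301118 0.06361145 0.105     ] [-0.1081  0.0037]
t 9.93 tcp [0.5184 0.0483 0.302 ] toolx yaw -10.46 zax [-0.002 -0.    -1.   ] F [-0.4  1.2 -0.4] w 0.0427 j6 1.76
[ 0.051  -0.0015  0.1469] [-0.064  -0.0013  0.1471]
```

View pics/w6c.png

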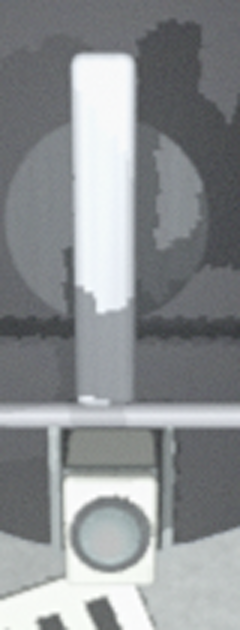

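Call:
{"api": "send_rows", "payload": {
  "targets": [
    [0.5,[0.02,-0.001,0.04],[0,0,0]],
    [0.5,[0.05,-0.001,0.07],[0,0,0]],
    [0.5,[0.052,-0.001,0.11],[0,0,0]],
    [0.5,[0.052,-0.001,0.14],[0,0,0]],
    [0.5,[0.052,-0.001,0.152],[0,0,0]],
    [0.5,[0.052,-0.001,0.152],[0,0,0]],
    [0.5,[0.052,-0.001,0.152],[0,0,0]]
  ]
}}

```text
time: 10.8
tcp_pos: [0.5714, 0.0407, 0.1524]
eef_rot: [0.996, -0.091, 0.001, -0.0]
wrist_force: [0.5, 1.0, 0.4]
grip_width: 0.043
```

Run:
```python
from h import *
s,m=state()
f,T=cam("wrist"); cv2.imwrite("pics/w7.png",f["pixels"])
```

```text
t 10.8 tcp [0.5714 0.0407 0.1524] toolx yaw -10.42 zax [ 0.003 -0.    -1.   ] F [0.5 1.  0.4] w 0.043 j6 1.75
```

View pics/w7.png

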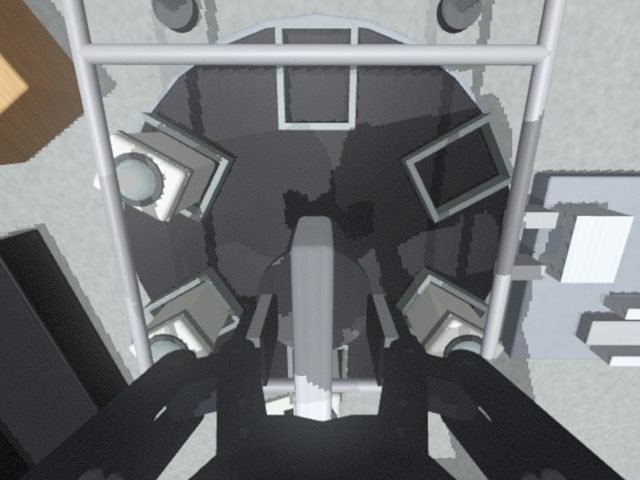

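Call:
{"api": "send_rows", "payload": {
  "targets": [
    [0.28,[0,0,0],[0,0,0]],
    [0.28,[0,0,0],[0,0,0]],
    [0.28,[0,0,0],[0,0,0]],
    [0.28,[0,0,0],[0,0,0]]
  ]
}}

```text
time: 11.35
tcp_pos: [0.5701, 0.0411, 0.1508]
eef_rot: [0.996, -0.091, 0.0, -0.0]
wrist_force: [-0.1, 0.4, 0.0]
grip_width: 0.0239
```

Call:
{"api": "send_rows", "payload": {
  "targets": [
    [0.26,[0,0,0],[0,0,0]],
    [0.26,[0,0,0],[0,0,0]],
    [0.26,[0,0,0],[0,0,0]]
  ]
}}

```text
time: 11.72
tcp_pos: [0.5702, 0.0416, 0.1509]
eef_rot: [0.996, -0.091, 0.0, -0.001]
wrist_force: [-0.7, 3.8, 1.4]
grip_width: 0.0225
```

Call:
{"api": "send_rows", "payload": {
  "targets": [
    [0.24,[0,0,0],[0,0,0]],
    [0.24,[0,0,0],[0,0,0]],
    [0.24,[0,0,0],[0,0,0]]
  ]
}}

```text
time: 12.1
tcp_pos: [0.5704, 0.0424, 0.1509]
eef_rot: [0.996, -0.091, 0.0, -0.001]
wrist_force: [-0.1, 5.0, 0.7]
grip_width: 0.0203
```

Call:
{"api": "send_rows", "payload": {
  "targets": [
    [0.225,[0,0,0],[0,0,0]],
    [0.225,[0,0,0],[0,0,0]],
    [0.225,[0,0,0],[0,0,0]]
  ]
}}

```text
time: 12.48
tcp_pos: [0.5705, 0.043, 0.151]
eef_rot: [0.996, -0.091, 0.0, -0.002]
wrist_force: [0.8, 7.4, 0.8]
grip_width: 0.0192
```

Call:
{"api": "send_rows", "payload": {
  "targets": [
    [0.21,[0,0,0],[0,0,0]],
    [0.21,[0,0,0],[0,0,0]],
    [0.21,[0,0,0],[0,0,0]]
  ]
}}

```text
time: 12.85
tcp_pos: [0.5706, 0.0436, 0.151]
eef_rot: [0.996, -0.091, 0.0, -0.002]
wrist_force: [1.9, 9.2, 0.6]
grip_width: 0.018
```

Call:
{"api": "send_rows", "payload": {
  "targets": [
    [0.35,[0,0,0],[0,0,0]],
    [0.35,[0,0,0],[0,0,0]],
    [0.35,[0,0.001,0],[0,0,0]],
    [0.35,[0,0.003,0],[0,0,0]],
    [0.35,[0,0.005,0],[0,0,0]],
    [0.35,[0,0.007,0],[0,0,0]],
    [0.35,[0,0.007,0],[0,0,0]],
    [0.35,[0,0.007,0],[0,0,0]],
    [0.35,[0,0.007,0],[0,0,0]]
  ]
}}

```text
time: 13.98
tcp_pos: [0.5696, 0.0378, 0.1506]
eef_rot: [0.996, -0.091, 0.001, -0.004]
wrist_force: [2.8, 11.0, -1.8]
grip_width: 0.0302
```

Call:
{"api": "send_rows", "payload": {
  "targets": [
    [0.35,[0,0.003,0],[0,0,0]],
    [0.35,[0,0.005,0],[0,0,0]],
    [0.35,[0,0.005,0],[0,0,0]],
    [0.35,[0,0.005,0],[0,0,0]]
  ]
}}

```text
time: 14.48
tcp_pos: [0.5695, 0.0377, 0.1505]
eef_rot: [0.996, -0.092, 0.002, -0.008]
wrist_force: [5.1, 25.2, -5.3]
grip_width: 0.0301
```

Call:
{"api": "send_rows", "payload": {
  "targets": [
    [0.35,[0,0.0,0],[0,0,0]],
    [0.35,[0,0.0,0],[0,0,0]]
  ]
}}

```text
time: 14.72
tcp_pos: [0.5696, 0.0377, 0.1505]
eef_rot: [0.996, -0.092, 0.002, -0.008]
wrist_force: [5.5, 25.1, -5.3]
grip_width: 0.0302
```

Call:
{"api": "send_rows", "payload": {
  "targets": [
    [0.35,[0,-0.008,0],[0,0,0]],
    [0.35,[0,-0.015,0],[0,0,0]],
    [0.35,[0,-0.015,0],[0,0,0]],
    [0.35,[0,-0.015,0],[0,0,0]]
  ]
}}

```text
time: 15.22
tcp_pos: [0.5706, 0.0433, 0.1508]
eef_rot: [0.996, -0.091, -0.0, 0.0]
wrist_force: [0.6, -1.2, -0.8]
grip_width: 0.0298
```

Call:
{"api": "send_rows", "payload": {
  "targets": [
    [0.2,[0,0,0],[0,0,0]],
    [0.19,[0,0,0],[0,0,0]],
    [0.19,[0,0,0],[0,0,0]],
    [0.19,[0,0,0],[0,0,0]]
  ]
}}

```text
time: 15.72
tcp_pos: [0.5709, 0.0445, 0.1509]
eef_rot: [0.996, -0.091, 0.0, -0.0]
wrist_force: [1.4, 4.0, -0.9]
grip_width: 0.0164
```

Call:
{"api": "send_rows", "payload": {
  "targets": [
    [0.185,[0,0,0],[0,0,0]],
    [0.185,[0,0,0],[0,0,0]]
  ]
}}

```text
time: 15.98
tcp_pos: [0.5709, 0.0446, 0.1509]
eef_rot: [0.996, -0.091, 0.0, -0.001]
wrist_force: [1.3, 5.4, -0.2]
grip_width: 0.0161
```

Call:
{"api": "send_rows", "payload": {
  "targets": [
    [0.18,[0,0,0],[0,0,0]],
    [0.18,[0,0,0],[0,0,0]]
  ]
}}

```text
time: 16.23
tcp_pos: [0.5709, 0.0446, 0.151]
eef_rot: [0.996, -0.091, 0.0, -0.001]
wrist_force: [0.8, 5.4, 0.9]
grip_width: 0.0154
```

Call:
{"api": "send_rows", "payload": {
  "targets": [
    [0.175,[0,0,0],[0,0,0]],
    [0.175,[0,0,0],[0,0,0]]
  ]
}}

```text
time: 16.48
tcp_pos: [0.5709, 0.0446, 0.151]
eef_rot: [0.996, -0.091, 0.0, -0.001]
wrist_force: [0.4, 6.6, 0.9]
grip_width: 0.0159
```

Call:
{"api": "send_rows", "payload": {
  "targets": [
    [0.17,[0,0,0],[0,0,0]],
    [0.17,[0,0,0],[0,0,0]]
  ]
}}

```text
time: 16.73
tcp_pos: [0.5709, 0.0446, 0.151]
eef_rot: [0.996, -0.091, 0.0, -0.001]
wrist_force: [0.3, 6.3, -0.1]
grip_width: 0.0151
```

Call:
{"api": "send_rows", "payload": {
  "targets": [
    [0.16,[0,0,0],[0,0,0]],
    [0.16,[0,0,0],[0,0,0]]
  ]
}}

```text
time: 16.98
tcp_pos: [0.5709, 0.0446, 0.151]
eef_rot: [0.996, -0.091, 0.0, -0.001]
wrist_force: [1.0, 5.5, 0.2]
grip_width: 0.015
```

Call:
{"api": "send_rows", "payload": {
  "targets": [
    [0.14,[0,0,0],[0,0,0]],
    [0.14,[0,0,0],[0,0,0]]
  ]
}}

```text
time: 17.23
tcp_pos: [0.5709, 0.0446, 0.151]
eef_rot: [0.996, -0.091, 0.0, -0.001]
wrist_force: [-0.9, 5.8, 0.5]
grip_width: 0.0152
```

Call:
{"api": "send_rows", "payload": {
  "targets": [
    [0.08,[0,0,0],[0,0,0]],
    [0.08,[0,0,0],[0,0,0]]
  ]
}}

```text
time: 17.48
tcp_pos: [0.5709, 0.0446, 0.151]
eef_rot: [0.996, -0.091, 0.0, -0.001]
wrist_force: [-0.9, 5.2, 0.6]
grip_width: 0.0156
```

Call:
{"api": "send_rows", "payload": {
  "targets": [
    [0.17,[0,0,0],[0,0,0]],
    [0.17,[0,0,0],[0,0,0]]
  ]
}}

```text
time: 17.73
tcp_pos: [0.5709, 0.0446, 0.151]
eef_rot: [0.996, -0.091, 0.0, -0.001]
wrist_force: [0.4, 5.3, 1.5]
grip_width: 0.0151
```

Call:
{"api": "send_rows", "payload": {
  "targets": [
    [0.6,[0,0,0],[0,0,0]],
    [0.6,[0,0,0],[0,0,0]],
    [0.6,[0,0,0],[0,0,0]],
    [0.6,[0,0,-0.03],[0,0,0]],
    [0.6,[0,0,-0.06],[0,0,0]],
    [0.6,[-0.04,0,-0.06],[0,0,0]],
    [0.6,[-0.09,0,-0.06],[0,0,0]],
    [0.6,[-0.115,0,-0.06],[0,0,0]],
    [0.6,[-0.115,0,-0.06],[0,0,0]],
    [0.6,[-0.115,0,-0.06],[0,0,0]]
  ]
}}

```text
time: 18.98
tcp_pos: [0.4588, 0.0644, 0.2114]
eef_rot: [0.996, -0.091, 0.001, 0.0]
wrist_force: [0.7, 0.1, 0.6]
grip_width: 0.0516
```

Run:
```python
from h import *
s,m=state()
f,T=cam("wrist"); crop(f["pixels"],160,120,480,360,2.5,"w8")
```

```text
t 18.98 tcp [0.4588 0.0644 0.2114] toolx yaw -10.39 zax [ 0.002 -0.    -1.   ] F [0.7 0.1 0.6] w 0.0516 j6 1.8
```

View pics/w8.png

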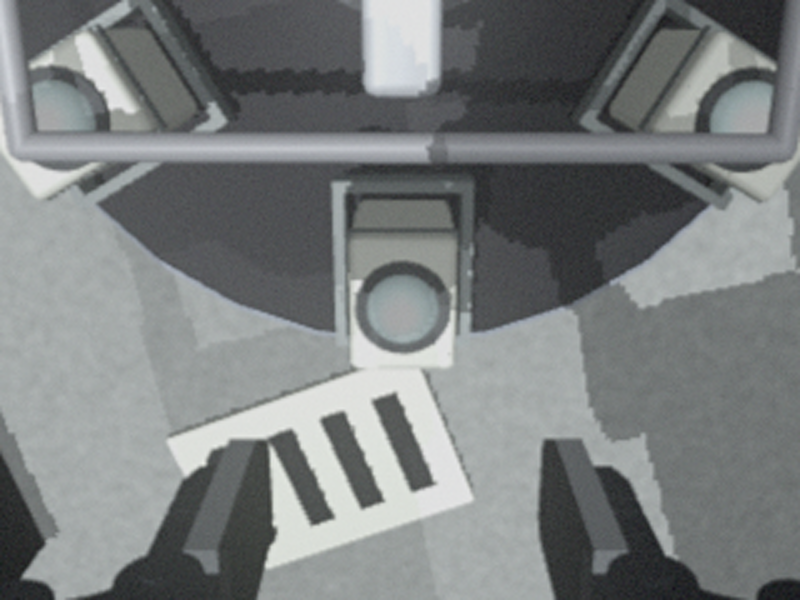

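Run:
```python
from h import *
f,T=cam("wrist"); s,m=state()
for x,y,z in((349,230,.095),(458,229,.095),(454,367,.095),(350,367,.095),(402.5,299,.095),(402.5,92,.17),(364,80,.17),(440,80,.17)):
    p=back(f,T,160+x/2.5,120+y/2.5,z); print(np.round(p,4),tost(p))
p=back(f,T,160+402.5/2.5,120+299/2.5,.095); print(togo([p[0],p[1],.07],m,s))
```

```text
t 19.07 tcp [0.4589 0.0644 0.2112] toolx yaw -10.41 zax [ 0.001 -0.    -1.   ] F [-0.1  0.6 -0.5] w 0.0511 j6 1.8
[0.484 0.076 0.095] [-0.0896  0.0197]
[0.4785 0.0435 0.095 ] [-0.0893 -0.0133]
[0.4339 0.0519 0.095 ] [-0.1346 -0.013 ]
[0.4399 0.0847 0.095 ] [-0.1347  0.0203]
[0.4595 0.064  0.095 ] [-0.1116  0.0035]
[0.5272 0.0515 0.17  ] [-0.0428  0.0034]
[0.5308 0.0586 0.17  ] [-0.0405  0.011 ]
[0.5281 0.0438 0.17  ] [-0.0405 -0.004 ]
[0.0004 0.0003 0.1412]
```

Add to h.py:
```python
O=O+S@np.array([.0025,.0034])
```

```text
(no output)
```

Call:
{"api": "send_rows", "payload": {
  "targets": [
    [0.6,[0,0,0.04],[0,0,0]],
    [0.6,[0,0,0.08],[0,0,0]],
    [0.6,[0,0,0.11],[0,0,0]],
    [0.6,[0,0,0.13],[0,0,0]],
    [0.6,[0,0,0.141],[0,0,0]],
    [0.6,[0,0,0.141],[0,0,0]],
    [0.45,[0,0,0.141],[0,0,0]],
    [0.43,[0,0,0.141],[0,0,0]],
    [0.42,[0,0,0.141],[0,0,0]],
    [0.41,[0,0,0.141],[0,0,0]],
    [0.41,[0,0,0.141],[0,0,0]]
  ]
}}

```text
time: 20.45
tcp_pos: [0.4577, 0.0647, 0.07]
eef_rot: [0.996, -0.091, 0.0, -0.0]
wrist_force: [0.7, 0.7, 1.7]
grip_width: 0.0352
```

Run:
```python
from h import *
s,m=state()
f,T=cam("wrist"); crop(f["pixels"],200,200,440,420,2.5,"w9")
```

```text
t 20.45 tcp [0.4577 0.0647 0.07  ] toolx yaw -10.39 zax [ 0.001  0.    -1.   ] F [0.7 0.7 1.7] w 0.0352 j6 1.8
```

View pics/w9.png

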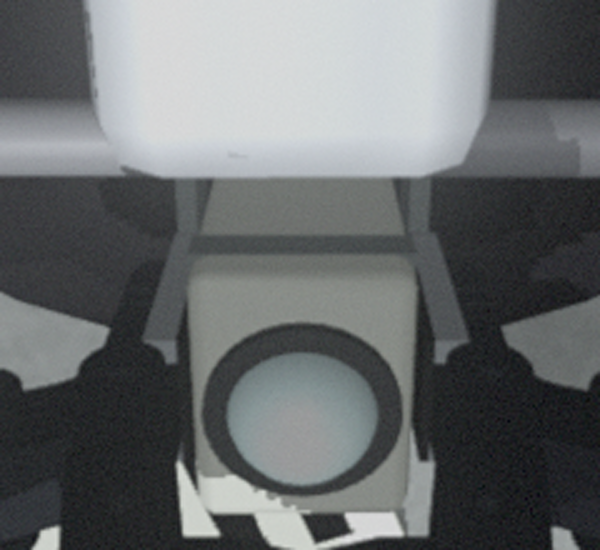

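```bash
cat > cmp.py <<'E'
from h import *
import sys
# dome shift vs reference: python3 cmp.py save|test
f,T=cam("wrist"); im=cv2.cvtColor(f["pixels"],cv2.COLOR_BGR2GRAY)
if sys.argv[1]=="save": cv2.imwrite("ref.png",im)
else:
    r=cv2.imread("ref.png",0); t=r[315:410,275:370]
    res=cv2.matchTemplate(im[285:440,245:400],t,cv2.TM_CCOEFF_NORMED); _,v,_,l=cv2.minMaxLoc(res); print("shift",np.array(l)-30,"score",round(v,3))
state()
E
python3 cmp.py save
```

```text
t 20.55 tcp [0.4577 0.0647 0.0699] toolx yaw -10.39 zax [ 0.  0. -1.] F [0.1 0.9 1. ] w 0.0351 j6 1.8
```

Call:
{"api": "send_rows", "payload": {
  "targets": [
    [0.4,[0,0,0],[0,0,0]],
    [0.397,[0,0,0],[0,0,0]],
    [0.397,[0,0,0],[0,0,0]],
    [0.397,[0,0,-0.003],[0,0,0]],
    [0.397,[0,0,-0.006],[0,0,0]],
    [0.397,[0,0,-0.006],[0,0,0]],
    [0.397,[0,0,-0.006],[0,0,0]]
  ]
}}

```text
time: 21.42
tcp_pos: [0.4575, 0.0646, 0.0757]
eef_rot: [0.996, -0.091, -0.0, 0.0]
wrist_force: [1.1, 0.1, -1.6]
grip_width: 0.034
```

```bash
python3 cmp.py test
```

```text
shift [1 0] score 0.945
t 21.48 tcp [0.4574 0.0647 0.0757] toolx yaw -10.39 zax [-0. -0. -1.] F [ 0.3  1.2 -2.2] w 0.0335 j6 1.8
```

Run:
```python
from h import *
f,T=cam("wrist"); a=cv2.imread("ref.png"); b=f["pixels"]
cv2.imwrite("pics/c1.png",cv2.resize(np.hstack([a[200:420,230:420],b[200:420,230:420]]),None,fx=2,fy=2))
```

```text
(no output)
```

View pics/c1.png

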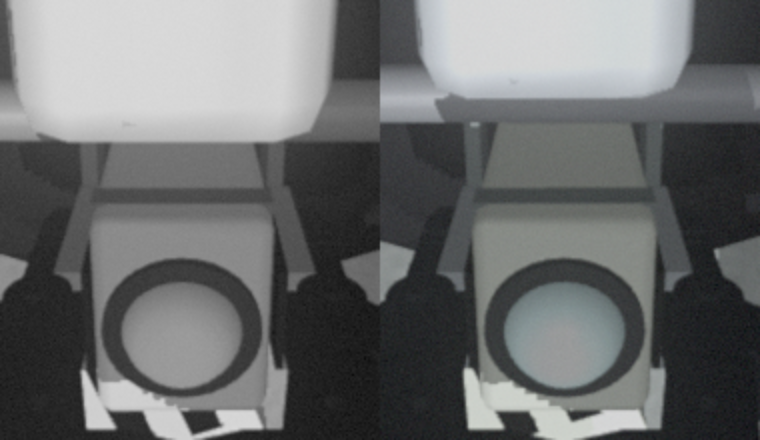

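```bash
cat >> h.py <<'E'
def tray(): return np.array([.467,.350]),np.radians(6.2)
def slot(i):
    c,a=tray(); x=[.09,.03,-.03,-.09][i]
    return c+np.array([np.cos(a),np.sin(a)])*x
E
python3 - <<'E'
from h import *
s,m=state()
for i in range(4): p=slot(i); print(i,p,togo([*p,.12],m,s))
E
```

```text
t 21.52 tcp [0.4574 0.0647 0.0757] toolx yaw -10.39 zax [-0. -0. -1.] F [ 0.  -0.2 -0.8] w 0.0341 j6 1.8
0 [0.55647359 0.35971994] [ 0.0442 -0.3081 -0.0444]
1 [0.49682453 0.35323998] [-0.0133 -0.2909 -0.0443]
2 [0.43717547 0.34676002] [-0.0708 -0.2738 -0.0443]
3 [0.37752641 0.34028006] [-0.1283 -0.2567 -0.0443]
```

Call:
{"api": "send_rows", "payload": {
  "targets": [
    [0.397,[0,0,-0.01],[0,0,0]],
    [0.397,[0,0,-0.025],[0,0,0]],
    [0.397,[0,0,-0.04],[0,0,0]],
    [0.397,[-0.003,0,-0.047],[0,0,0]],
    [0.397,[-0.006,-0.008,-0.047],[0,0,0]],
    [0.397,[-0.01,-0.022,-0.047],[0,0,0]],
    [0.397,[-0.01,-0.042,-0.047],[0,0,-1]],
    [0.397,[-0.01,-0.065,-0.047],[0,0,-3]],
    [0.397,[-0.01,-0.09,-0.047],[0,0,-5]],
    [0.397,[-0.01,-0.115,-0.047],[0,0,-7]],
    [0.397,[-0.005,-0.14,-0.047],[0,0,-9]],
    [0.397,[0,-0.165,-0.047],[0,0,-11]],
    [0.397,[0.006,-0.19,-0.047],[0,0,-13]],
    [0.397,[0.014,-0.215,-0.047],[0,0,-15]],
    [0.397,[0.022,-0.24,-0.047],[0,0,-16]],
    [0.397,[0.03,-0.265,-0.047],[0,0,-16.6]],
    [0.397,[0.037,-0.287,-0.047],[0,0,-16.6]],
    [0.397,[0.042,-0.302,-0.047],[0,0,-16.6]],
    [0.397,[0.044,-0.308,-0.047],[0,0,-16.6]],
    [0.397,[0.044,-0.308,-0.047],[0,0,-16.6]]
  ]
}}

```text
time: 24.02
tcp_pos: [0.556, 0.3597, 0.1223]
eef_rot: [0.999, 0.054, -0.001, 0.0]
wrist_force: [-0.3, -0.5, -1.9]
grip_width: 0.0339
```

Run:
```python
from h import *
s,m=state()
f,T=cam("wrist"); cv2.imwrite("pics/w10.png",f["pixels"])
f,T=cam("top"); crop(f["pixels"],80,120,380,345,2.6,"t10")
```

```text
t 24.02 tcp [0.556  0.3597 0.1223] toolx yaw 6.23 zax [-0.001 -0.001 -1.   ] F [-0.3 -0.5 -1.9] w 0.0339 j6 1.97
```

View pics/w10.png

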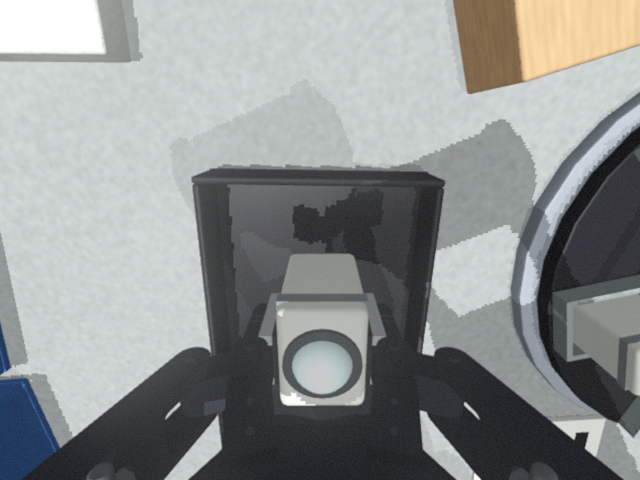

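View pics/t10.png

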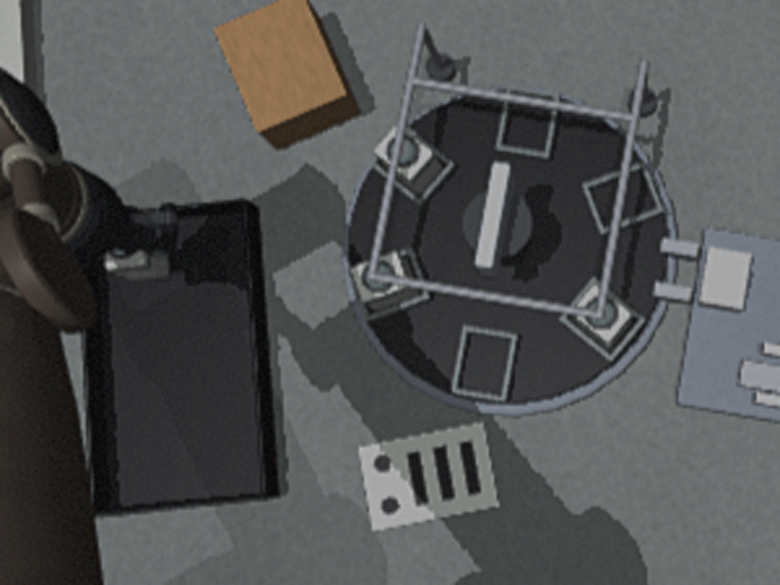

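Run:
```python
from h import *
s,m=state(); f,T=cam("wrist")
a=back(f,T,193,182,.042);b=back(f,T,444,184,.042); print(a,b,np.linalg.norm(a-b),np.degrees(np.arctan2(-(a-b)[0],(a-b)[1])))
mid=(a+b)/2; print("far edge mid",mid,"expected",tray()[0]+.14*np.array([np.cos(.108),np.sin(.108)]))
```

```text
t 24.12 tcp [0.5559 0.359  0.1224] toolx yaw 6.19 zax [-0.001 -0.001 -1.   ] F [ 0.1  0.2 -0.8] w 0.0343 j6 1.97
[0.59717185 0.44386752 0.042     ] [0.61321707 0.28719258 0.042     ] 0.15749440372930298 5.847327812248708
far edge mid [0.60519446 0.36553005 0.042     ] expected [0.60618431 0.36509062]
```

Tray pose agrees to 1 mm. Lower the head, release it and rise.

Call:
{"api": "send_rows", "payload": {
  "targets": [
    [0.397,[0,0,0.015],[0,0,0]],
    [0.397,[0,0,0.035],[0,0,0]],
    [0.397,[0,0,0.055],[0,0,0]],
    [0.397,[0,0,0.07],[0,0,0]],
    [0.397,[0,0,0.077],[0,0,0]],
    [0.397,[0,0,0.0805],[0,0,0]],
    [0.397,[0,0,0.082],[0,0,0]],
    [0.397,[0,0,0.082],[0,0,0]],
    [0.397,[0,0,0.082],[0,0,0]]
  ]
}}

```text
time: 25.3
tcp_pos: [0.5569, 0.36, 0.0415]
eef_rot: [0.999, 0.054, 0.001, -0.0]
wrist_force: [-0.5, -0.5, -1.2]
grip_width: 0.0338
```

Run:
```python
from h import *
s,m=state()
f,T=cam("wrist"); cv2.imwrite("pics/w11.png",f["pixels"])
```

```text
t 25.3 tcp [0.5569 0.36   0.0415] toolx yaw 6.21 zax [ 0.001  0.001 -1.   ] F [-0.5 -0.5 -1.2] w 0.0338 j6 1.97
```

View pics/w11.png

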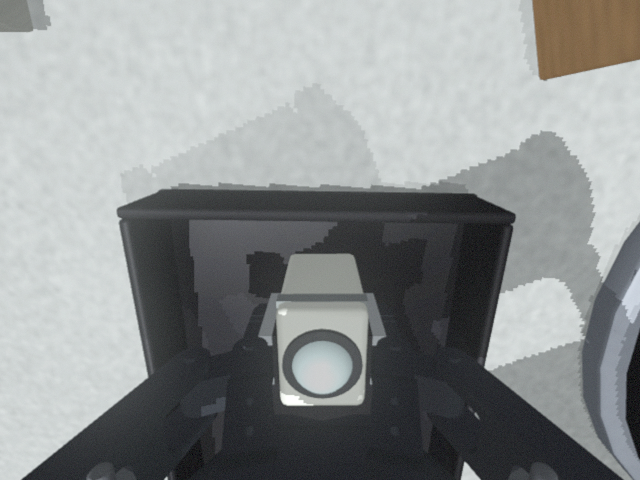

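Call:
{"api": "send_rows", "payload": {
  "targets": [
    [0.397,[0,0,0.001],[0,0,0]],
    [0.397,[0,0,0.002],[0,0,0]],
    [0.397,[0,0,0.002],[0,0,0]],
    [0.42,[0,0,0.002],[0,0,0]],
    [0.5,[0,0,0.002],[0,0,0]],
    [0.55,[0,0,0.002],[0,0,0]],
    [0.55,[0,0,0.002],[0,0,0]],
    [0.55,[0,0,-0.03],[0,0,0]],
    [0.55,[0,0,-0.08],[0,0,0]],
    [0.55,[0,0,-0.14],[0,0,0]],
    [0.55,[0,0,-0.16],[0,0,0]],
    [0.55,[0,0,-0.16],[0,0,0]]
  ]
}}

```text
time: 26.85
tcp_pos: [0.5575, 0.3603, 0.2029]
eef_rot: [0.999, 0.054, 0.002, -0.001]
wrist_force: [-0.1, -0.4, -0.2]
grip_width: 0.0469
```

Run:
```python
from h import *
s,m=state()
f,T=cam("wrist"); cv2.imwrite("pics/w12.png",f["pixels"])
print(togo([*fromst(0,0),.21],m,s), tost(s["tcp_pos"]))
```

```text
t 26.85 tcp [0.5575 0.3603 0.2029] toolx yaw 6.21 zax [ 0.004  0.002 -1.   ] F [-0.1 -0.4 -0.2] w 0.0469 j6 1.97
[-0.0201  0.3166 -0.0077] [-0.0712  0.3092]
```

View pics/w12.png

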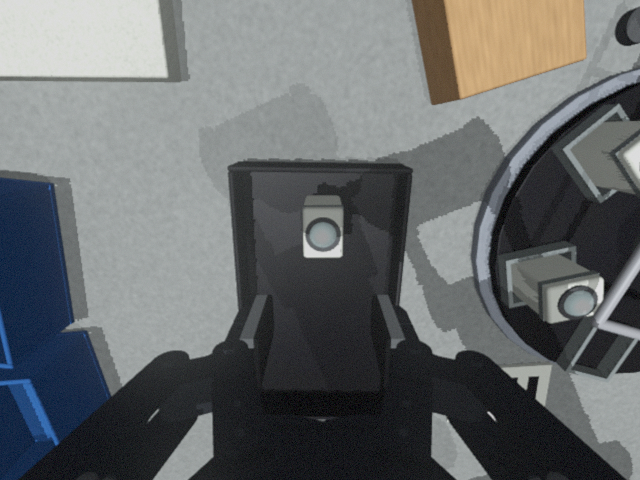

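Call:
{"api": "send_rows", "payload": {
  "targets": [
    [0.5,[0,0.03,-0.015],[0,0,2]],
    [0.5,[-0.004,0.08,-0.015],[0,0,5]],
    [0.5,[-0.008,0.13,-0.015],[0,0,8]],
    [0.5,[-0.012,0.18,-0.015],[0,0,11]],
    [0.5,[-0.016,0.23,-0.015],[0,0,14]],
    [0.5,[-0.02,0.28,-0.015],[0,0,16.6]],
    [0.5,[-0.02,0.31,-0.015],[0,0,16.6]],
    [0.5,[-0.02,0.3166,-0.01],[0,0,16.6]],
    [0.5,[-0.02,0.3166,0.02],[0,0,16.6]],
    [0.5,[-0.02,0.3166,0.045],[0,0,16.6]],
    [0.5,[-0.02,0.3166,0.051],[0,0,16.6]],
    [0.5,[-0.02,0.3166,0.051],[0,0,16.6]],
    [0.5,[-0.02,0.3166,0.051],[0,0,16.6]]
  ]
}}

```text
time: 28.52
tcp_pos: [0.5715, 0.0432, 0.1506]
eef_rot: [0.996, -0.09, 0.001, -0.0]
wrist_force: [-0.4, -0.6, 0.2]
grip_width: 0.0428
```

Run:
```python
from h import *
s,m=state()
print(togo([*fromst(0,0),.150],m,s))
f,T=cam("wrist"); cv2.imwrite("pics/w13.png",f["pixels"])
```

```text
t 28.52 tcp [0.5715 0.0432 0.1506] toolx yaw -10.36 zax [ 0.002  0.    -1.   ] F [-0.4 -0.6  0.2] w 0.0428 j6 1.75
[ 0.0002 -0.0001  0.0006]
```

View pics/w13.png

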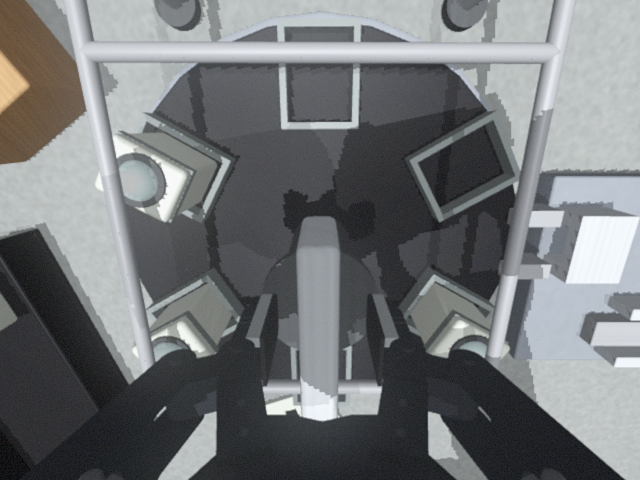

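Call:
{"api": "send_rows", "payload": {
  "targets": [
    [0.12,[0,0,0],[0,0,0]],
    [0.12,[0,0,0],[0,0,0]],
    [0.12,[0,0,0],[0,0,0]],
    [0.12,[0,0,0],[0,0,-2]],
    [0.12,[0,0,0],[0,0,-6]],
    [0.12,[0,0,0],[0,0,-11]],
    [0.12,[0,0,0],[0,0,-17]],
    [0.12,[0,0,0],[0,0,-23]],
    [0.12,[0,0,0],[0,0,-29]],
    [0.12,[0,0,0],[0,0,-35]],
    [0.12,[0,0,0],[0,0,-41]],
    [0.12,[0,0,0],[0,0,-47]],
    [0.12,[0,0,0],[0,0,-52]],
    [0.12,[0,0,0],[0,0,-56]],
    [0.12,[0,0,0],[0,0,-59]],
    [0.12,[0,0,0],[0,0,-60]],
    [0.12,[0,0,0],[0,0,-60]],
    [0.12,[0,0,0],[0,0,-60]]
  ]
}}

```text
time: 30.82
tcp_pos: [0.5713, 0.0455, 0.151]
eef_rot: [0.908, 0.419, 0.002, -0.002]
wrist_force: [-1.0, 7.3, 2.1]
grip_width: 0.0153
```

Run:
```python
from h import *
s,m=state()
f,T=cam("top"); crop(f["pixels"],205,120,405,300,4,"t14")
```

```text
t 30.82 tcp [0.5713 0.0455 0.151 ] toolx yaw 49.58 zax [ 0.002  0.005 -1.   ] F [-1.   7.3  2.1] w 0.0153 j6 0.7
```

View pics/t14.png

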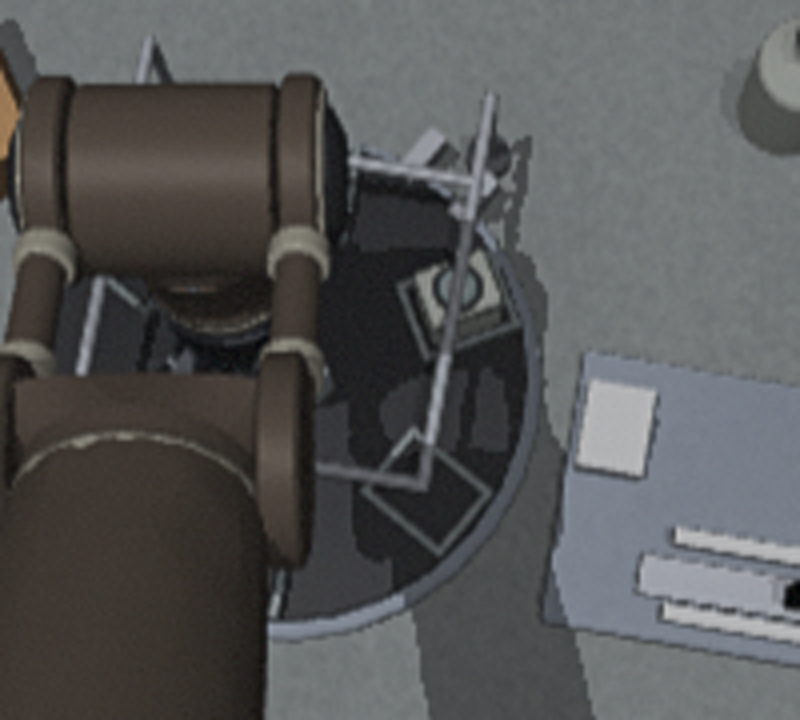

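Run:
```python
from h import *
s,m=state()
print(togo([*fromst(-.115,0),.21],m,s))
```

```text
t 30.88 tcp [0.5713 0.0455 0.1509] toolx yaw 49.58 zax [ 0.002  0.005 -1.   ] F [-0.8  7.9  2.3] w 0.0152 j6 0.7
[-0.0587 -0.0979 -0.0591]
```

Call:
{"api": "send_rows", "payload": {
  "targets": [
    [0.6,[0,0,0],[0,0,0]],
    [0.6,[0,0,0],[0,0,0]],
    [0.6,[0,0,0],[0,0,0]],
    [0.6,[0,0,-0.03],[0,0,0]],
    [0.6,[0,0,-0.059],[0,0,6]],
    [0.6,[-0.01,-0.016,-0.059],[0,0,15]],
    [0.6,[-0.02,-0.033,-0.059],[0,0,25]],
    [0.6,[-0.03,-0.05,-0.059],[0,0,35]],
    [0.6,[-0.04,-0.067,-0.059],[0,0,45]],
    [0.6,[-0.05,-0.085,-0.059],[0,0,54]],
    [0.6,[-0.058,-0.097,-0.059],[0,0,60]],
    [0.6,[-0.0587,-0.0979,-0.059],[0,0,60]],
    [0.6,[-0.0587,-0.0979,-0.059],[0,0,60]]
  ]
}}

```text
time: 32.5
tcp_pos: [0.4588, 0.0613, 0.2091]
eef_rot: [0.996, -0.09, 0.001, -0.0]
wrist_force: [-0.9, -0.0, -0.5]
grip_width: 0.0512
```

Run:
```python
from h import *
s,m=state()
f,T=cam("wrist"); crop(f["pixels"],160,120,480,360,2.5,"w15")
```

```text
t 32.5 tcp [0.4588 0.0613 0.2091] toolx yaw -10.32 zax [ 0.001 -0.    -1.   ] F [-0.9 -0.  -0.5] w 0.0512 j6 1.79
```

View pics/w15.png

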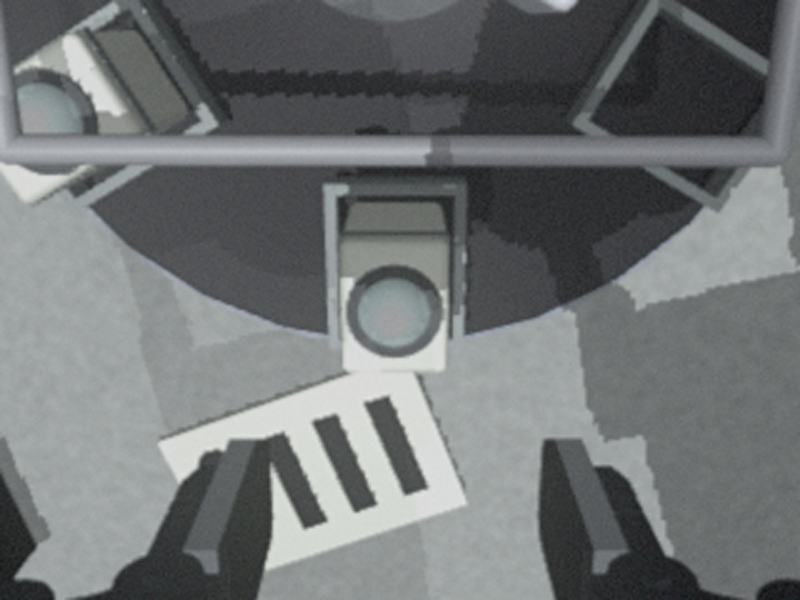

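Run:
```python
from h import *
f,T=cam("wrist"); s,m=state()
p=back(f,T,160+395/2.5,120+302/2.5,.095); print(p,tost(p),togo([p[0],p[1],.07],m,s))
```

```text
t 32.6 tcp [0.459  0.0614 0.209 ] toolx yaw -10.35 zax [ 0.001 -0.    -1.   ] F [-0.3 -0.3  0.1] w 0.0512 j6 1.79
[0.45956604 0.06322601 0.095     ] [-0.1139 -0.0007] [ 1.00e-04 -1.90e-03  1.39e-01]
```

Call:
{"api": "send_rows", "payload": {
  "targets": [
    [0.6,[0,-0.0018,0.04],[0,0,0]],
    [0.6,[0,-0.0018,0.08],[0,0,0]],
    [0.6,[0,-0.0018,0.11],[0,0,0]],
    [0.6,[0,-0.0018,0.13],[0,0,0]],
    [0.6,[0,-0.0018,0.139],[0,0,0]],
    [0.6,[0,-0.0018,0.139],[0,0,0]],
    [0.45,[0,-0.0018,0.139],[0,0,0]],
    [0.43,[0,-0.0018,0.139],[0,0,0]],
    [0.42,[0,-0.0018,0.139],[0,0,0]],
    [0.41,[0,-0.0018,0.139],[0,0,0]],
    [0.41,[0,-0.0018,0.139],[0,0,0]]
  ]
}}

```text
time: 33.98
tcp_pos: [0.4587, 0.0633, 0.07]
eef_rot: [0.996, -0.091, 0.0, -0.0]
wrist_force: [0.4, -0.2, 1.0]
grip_width: 0.0352
```

```bash
python3 cmp.py save
```

```text
t 34.02 tcp [0.4586 0.0633 0.0699] toolx yaw -10.39 zax [ 0.  0. -1.] F [-0.   0.5 -0.3] w 0.0347 j6 1.8
```

Call:
{"api": "send_rows", "payload": {
  "targets": [
    [0.4,[0,0,0],[0,0,0]],
    [0.397,[0,0,0],[0,0,0]],
    [0.397,[0,0,0],[0,0,0]],
    [0.397,[0,0,-0.003],[0,0,0]],
    [0.397,[0,0,-0.006],[0,0,0]],
    [0.397,[0,0,-0.006],[0,0,0]],
    [0.397,[0,0,-0.006],[0,0,0]]
  ]
}}

```text
time: 34.9
tcp_pos: [0.4584, 0.0633, 0.0757]
eef_rot: [0.996, -0.091, -0.0, 0.0]
wrist_force: [-0.5, 0.0, -1.7]
grip_width: 0.034
```

```bash
python3 cmp.py test
python3 - <<'E'
from h import *
f,T=cam("wrist"); a=cv2.imread("ref.png"); b=f["pixels"]
cv2.imwrite("pics/c2.png",cv2.resize(np.hstack([a[200:420,230:420],b[200:420,230:420]]),None,fx=2,fy=2))
E
```

```text
shift [1 0] score 0.961
t 34.95 tcp [0.4583 0.0632 0.0757] toolx yaw -10.39 zax [-0. -0. -1.] F [-0.8 -0.4 -1.8] w 0.034 j6 1.8
```

View pics/c2.png

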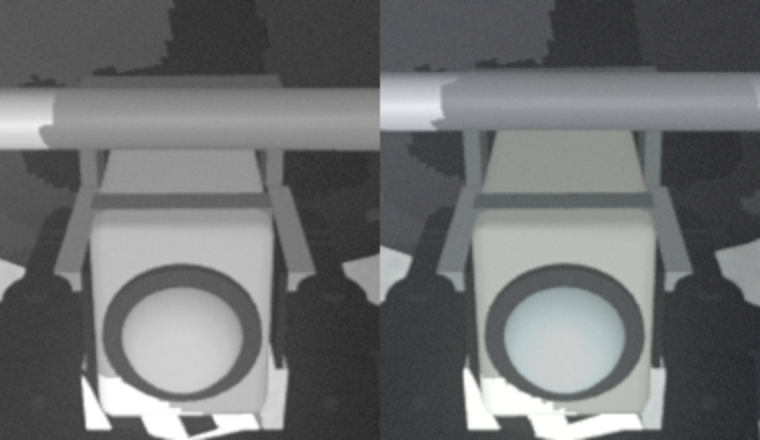

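Run:
```python
from h import *
s,m=state()
p=slot(1); print(p,togo([*p,.122],m,s))
f,T=cam("top"); crop(f["pixels"],80,120,380,345,2.6,"t16")
```

```text
t 35.0 tcp [0.4583 0.0633 0.0757] toolx yaw -10.39 zax [-0. -0. -1.] F [-0.1  0.2 -1.2] w 0.034 j6 1.8
[0.49682453 0.35323998] [-0.0144 -0.2922 -0.0464]
```

View pics/t16.png

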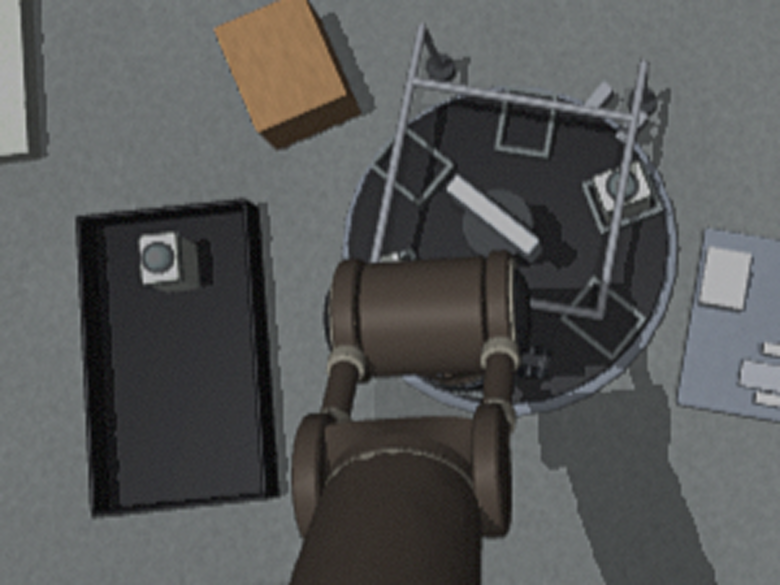

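Call:
{"api": "send_rows", "payload": {
  "targets": [
    [0.397,[0,0,-0.01],[0,0,0]],
    [0.397,[0,0,-0.025],[0,0,0]],
    [0.397,[0,0,-0.04],[0,0,0]],
    [0.397,[-0.003,0,-0.046],[0,0,0]],
    [0.397,[-0.006,-0.008,-0.046],[0,0,0]],
    [0.397,[-0.01,-0.022,-0.046],[0,0,0]],
    [0.397,[-0.014,-0.042,-0.046],[0,0,-1]],
    [0.397,[-0.016,-0.065,-0.046],[0,0,-3]],
    [0.397,[-0.016,-0.09,-0.046],[0,0,-5]],
    [0.397,[-0.016,-0.115,-0.046],[0,0,-7]],
    [0.397,[-0.016,-0.14,-0.046],[0,0,-9]],
    [0.397,[-0.016,-0.165,-0.046],[0,0,-11]],
    [0.397,[-0.016,-0.19,-0.046],[0,0,-13]],
    [0.397,[-0.015,-0.215,-0.046],[0,0,-15]],
    [0.397,[-0.015,-0.24,-0.046],[0,0,-16]],
    [0.397,[-0.0145,-0.262,-0.046],[0,0,-16.6]],
    [0.397,[-0.0145,-0.279,-0.046],[0,0,-16.6]],
    [0.397,[-0.0145,-0.289,-0.046],[0,0,-16.6]],
    [0.397,[-0.0145,-0.292,-0.046],[0,0,-16.6]],
    [0.397,[-0.0145,-0.292,-0.046],[0,0,-16.6]]
  ]
}}

```text
time: 37.55
tcp_pos: [0.4968, 0.3527, 0.1217]
eef_rot: [0.999, 0.054, -0.0, 0.0]
wrist_force: [-0.4, -0.0, -1.4]
grip_width: 0.0341
```

Run:
```python
from h import *
s,m=state()
f,T=cam("wrist"); cv2.imwrite("pics/w17.png",f["pixels"])
```

```text
t 37.55 tcp [0.4968 0.3527 0.1217] toolx yaw 6.2 zax [-0.    -0.001 -1.   ] F [-0.4 -0.  -1.4] w 0.0341 j6 2.01
```

View pics/w17.png

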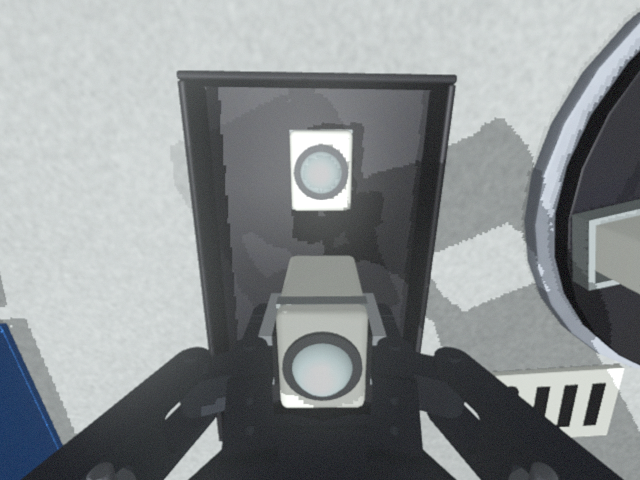

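Call:
{"api": "send_rows", "payload": {
  "targets": [
    [0.397,[0,0,0.015],[0,0,0]],
    [0.397,[0,0,0.035],[0,0,0]],
    [0.397,[0,0,0.055],[0,0,0]],
    [0.397,[0,0,0.07],[0,0,0]],
    [0.397,[0,0,0.077],[0,0,0]],
    [0.397,[0,0,0.0805],[0,0,0]],
    [0.397,[0,0,0.0825],[0,0,0]],
    [0.397,[0,0,0.0825],[0,0,0]],
    [0.397,[0,0,0.0825],[0,0,0]],
    [0.42,[0,0,0.0825],[0,0,0]],
    [0.5,[0,0,0.0825],[0,0,0]],
    [0.55,[0,0,0.0825],[0,0,0]],
    [0.55,[0,0,0.0825],[0,0,0]],
    [0.55,[0,0,0.05],[0,0,0]],
    [0.55,[0,0,0],[0,0,0]],
    [0.55,[0,0,-0.06],[0,0,0]],
    [0.55,[0,0,-0.08],[0,0,0]],
    [0.55,[0,0,-0.08],[0,0,0]]
  ]
}}

```text
time: 39.85
tcp_pos: [0.4979, 0.3537, 0.2037]
eef_rot: [0.999, 0.054, 0.002, -0.001]
wrist_force: [-0.0, -0.0, -1.1]
grip_width: 0.0472
```

Run:
```python
from h import *
s,m=state()
f,T=cam("wrist"); cv2.imwrite("pics/w18.png",f["pixels"])
print(togo([*fromst(0,0.001),.21],m,s))
```

```text
t 39.85 tcp [0.4979 0.3537 0.2037] toolx yaw 6.21 zax [ 0.003  0.002 -1.   ] F [-0.  -0.  -1.1] w 0.0472 j6 2.01
[ 0.0401  0.3156 -0.0067]
```

View pics/w18.png

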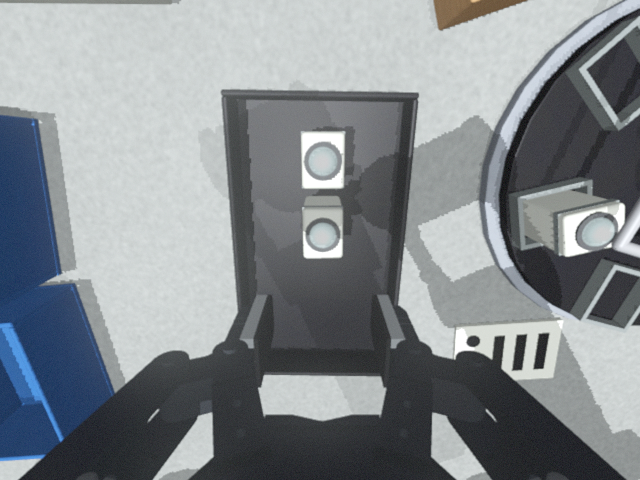

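Call:
{"api": "send_rows", "payload": {
  "targets": [
    [0.5,[0.005,0.03,-0.015],[0,0,-4]],
    [0.5,[0.01,0.08,-0.015],[0,0,-10]],
    [0.5,[0.016,0.13,-0.015],[0,0,-18]],
    [0.5,[0.022,0.18,-0.015],[0,0,-26]],
    [0.5,[0.03,0.23,-0.015],[0,0,-34]],
    [0.5,[0.037,0.28,-0.015],[0,0,-42]],
    [0.5,[0.04,0.31,-0.015],[0,0,-43.4]],
    [0.5,[0.04,0.3156,-0.01],[0,0,-43.4]],
    [0.5,[0.04,0.3156,0.01],[0,0,-43.4]],
    [0.5,[0.04,0.3156,0.01],[0,0,-43.4]]
  ]
}}

```text
time: 41.15
tcp_pos: [0.5676, 0.0445, 0.1878]
eef_rot: [0.908, 0.42, -0.004, -0.002]
wrist_force: [-0.7, 1.0, 0.5]
grip_width: 0.0428
```

Run:
```python
from h import *
s,m=state()
print(togo([*fromst(0,0.001),.152],m,s))
f,T=cam("wrist"); cv2.imwrite("pics/w19.png",f["pixels"])
```

```text
t 41.15 tcp [0.5676 0.0445 0.1878] toolx yaw 49.62 zax [-0.008  0.001 -1.   ] F [-0.7  1.   0.5] w 0.0428 j6 0.71
[0.0028 0.0036 0.0358]
```

View pics/w19.png

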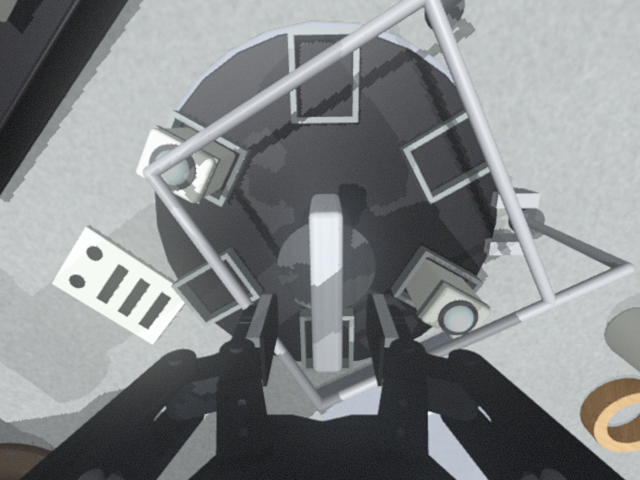

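Call:
{"api": "send_rows", "payload": {
  "targets": [
    [0.5,[0.001,0.0025,0.02],[0,0,0]],
    [0.5,[0.002,0.0025,0.036],[0,0,0]],
    [0.5,[0.002,0.0025,0.036],[0,0,0]],
    [0.12,[0.002,0.0025,0.036],[0,0,0]],
    [0.12,[0.002,0.0025,0.036],[0,0,0]],
    [0.12,[0.002,0.0025,0.036],[0,0,0]],
    [0.12,[0.002,0.0025,0.036],[0,0,-3]],
    [0.12,[0.002,0.0025,0.036],[0,0,-8]],
    [0.12,[0.002,0.0025,0.036],[0,0,-14]],
    [0.12,[0.002,0.0025,0.036],[0,0,-20]],
    [0.12,[0.002,0.0025,0.036],[0,0,-27]],
    [0.12,[0.002,0.0025,0.036],[0,0,-34]],
    [0.12,[0.002,0.0025,0.036],[0,0,-41]],
    [0.12,[0.002,0.0025,0.036],[0,0,-47]],
    [0.12,[0.002,0.0025,0.036],[0,0,-53]],
    [0.12,[0.002,0.0025,0.036],[0,0,-57]],
    [0.12,[0.002,0.0025,0.036],[0,0,-60]],
    [0.12,[0.002,0.0025,0.036],[0,0,-60]],
    [0.12,[0.002,0.0025,0.036],[0,0,-60]]
  ]
}}

```text
time: 43.58
tcp_pos: [0.57, 0.0461, 0.1562]
eef_rot: [0.577, 0.817, -0.001, -0.005]
wrist_force: [-11.2, 7.0, 7.1]
grip_width: 0.0149
```

Run:
```python
from h import *
s,m=state()
print(togo([*fromst(-.115,0.0),.21],m,s))
```

```text
t 43.58 tcp [0.57   0.0461 0.1562] toolx yaw 109.58 zax [-0.009  0.004 -1.   ] F [-11.2   7.    7.1] w 0.0149 j6 -0.34
[ 0.0546 -0.0993 -0.0527]
```

Call:
{"api": "send_rows", "payload": {
  "targets": [
    [0.6,[0,0,0],[0,0,0]],
    [0.6,[0,0,0],[0,0,0]],
    [0.6,[0,0,0],[0,0,0]],
    [0.6,[0,0,-0.03],[0,0,0]],
    [0.6,[0,0,-0.055],[0,0,5]],
    [0.6,[0.005,-0.008,-0.055],[0,0,15]],
    [0.6,[0.01,-0.018,-0.055],[0,0,25]],
    [0.6,[0.015,-0.027,-0.055],[0,0,35]],
    [0.6,[0.02,-0.036,-0.055],[0,0,45]],
    [0.6,[0.025,-0.045,-0.055],[0,0,55]],
    [0.6,[0.03,-0.055,-0.055],[0,0,65]],
    [0.6,[0.036,-0.065,-0.055],[0,0,75]],
    [0.6,[0.042,-0.075,-0.055],[0,0,85]],
    [0.6,[0.047,-0.085,-0.055],[0,0,95]],
    [0.6,[0.052,-0.094,-0.055],[0,0,105]],
    [0.6,[0.054,-0.099,-0.055],[0,0,114]],
    [0.6,[0.054,-0.099,-0.055],[0,0,120]],
    [0.6,[0.054,-0.099,-0.055],[0,0,120]],
    [0.6,[0.054,-0.099,-0.055],[0,0,120]]
  ]
}}

```text
time: 45.95
tcp_pos: [0.4629, 0.0611, 0.2109]
eef_rot: [0.996, -0.09, 0.0, -0.0]
wrist_force: [0.2, 0.1, -0.4]
grip_width: 0.0515
```

Run:
```python
from h import *
s,m=state()
f,T=cam("wrist"); crop(f["pixels"],160,120,480,360,2.5,"w20")
```

```text
t 45.95 tcp [0.4629 0.0611 0.2109] toolx yaw -10.32 zax [ 0. -0. -1.] F [ 0.2  0.1 -0.4] w 0.0515 j6 1.79
```

View pics/w20.png

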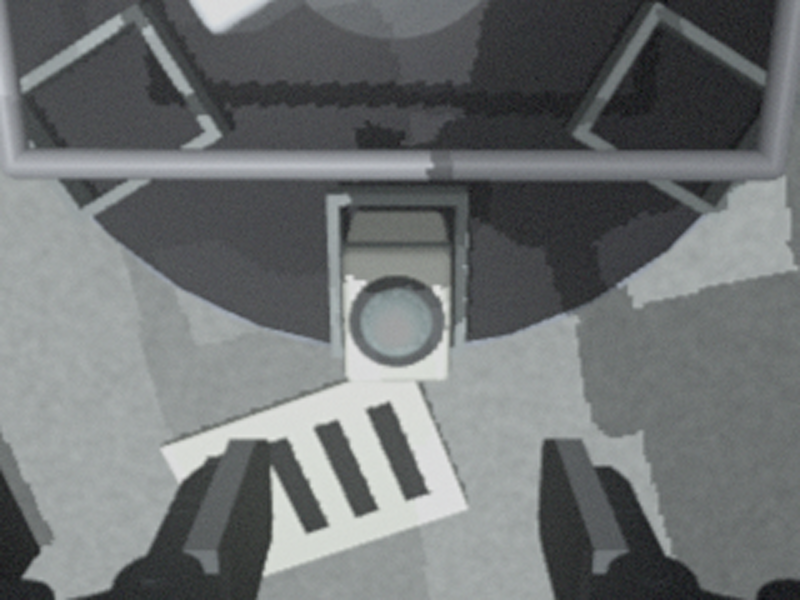

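Third head stands at the front, with its block top spanning crop (344..450, 244..381) and its centre at (397,312).

Run:
```python
from h import *
f,T=cam("wrist"); s,m=state()
p=back(f,T,160+397/2.5,120+312/2.5,.095); print(p,tost(p),togo([p[0],p[1],.07],m,s))
```

```text
t 46.05 tcp [0.4628 0.0611 0.2108] toolx yaw -10.35 zax [ 0. -0. -1.] F [-0.5 -0.5  0.3] w 0.0512 j6 1.79
[0.45933407 0.06315649 0.095     ] [-0.1141 -0.0008] [-0.0038 -0.0014  0.1408]
```

Call:
{"api": "send_rows", "payload": {
  "targets": [
    [0.6,[-0.0038,-0.0014,0.04],[0,0,0]],
    [0.6,[-0.0038,-0.0014,0.08],[0,0,0]],
    [0.6,[-0.0038,-0.0014,0.11],[0,0,0]],
    [0.6,[-0.0038,-0.0014,0.13],[0,0,0]],
    [0.6,[-0.0038,-0.0014,0.141],[0,0,0]],
    [0.6,[-0.0038,-0.0014,0.141],[0,0,0]],
    [0.45,[-0.0038,-0.0014,0.141],[0,0,0]],
    [0.43,[-0.0038,-0.0014,0.141],[0,0,0]],
    [0.42,[-0.0038,-0.0014,0.141],[0,0,0]],
    [0.41,[-0.0038,-0.0014,0.141],[0,0,0]],
    [0.41,[-0.0038,-0.0014,0.141],[0,0,0]]
  ]
}}

```text
time: 47.42
tcp_pos: [0.4594, 0.0634, 0.07]
eef_rot: [0.996, -0.091, 0.0, -0.0]
wrist_force: [-0.5, 0.5, -0.2]
grip_width: 0.0356
```

```bash
python3 cmp.py save
```

```text
t 47.48 tcp [0.4593 0.0634 0.0699] toolx yaw -10.39 zax [ 0.  0. -1.] F [-0.3  0.5  0.4] w 0.0351 j6 1.8
```

Call:
{"api": "send_rows", "payload": {
  "targets": [
    [0.4,[0,0,0],[0,0,0]],
    [0.397,[0,0,0],[0,0,0]],
    [0.397,[0,0,0],[0,0,0]],
    [0.397,[0,0,-0.003],[0,0,0]],
    [0.397,[0,0,-0.006],[0,0,0]],
    [0.397,[0,0,-0.006],[0,0,0]],
    [0.397,[0,0,-0.006],[0,0,0]]
  ]
}}

```text
time: 48.35
tcp_pos: [0.4589, 0.0633, 0.0757]
eef_rot: [0.996, -0.091, -0.0, 0.0]
wrist_force: [0.7, -0.5, -1.9]
grip_width: 0.0336
```

```bash
python3 cmp.py test
python3 - <<'E'
from h import *
f,T=cam("wrist"); a=cv2.imread("ref.png"); b=f["pixels"]
cv2.imwrite("pics/c3.png",cv2.resize(np.hstack([a[200:420,230:420],b[200:420,230:420]]),None,fx=2,fy=2))
s,m=state()
p=slot(2); print(p,togo([*p,.122],m,s))
f,T=cam("top"); crop(f["pixels"],80,120,380,345,2.6,"t21")
E
```

```text
shift [1 0] score 0.968
t 48.4 tcp [0.4589 0.0633 0.0756] toolx yaw -10.39 zax [-0. -0. -1.] F [ 0.6  0.2 -2.2] w 0.0344 j6 1.8
t 48.45 tcp [0.459  0.0633 0.0756] toolx yaw -10.39 zax [-0. -0. -1.] F [ 0.5 -0.6 -1.3] w 0.034 j6 1.8
[0.43717547 0.34676002] [-0.0726 -0.2749 -0.0464]
```

View pics/c3.png

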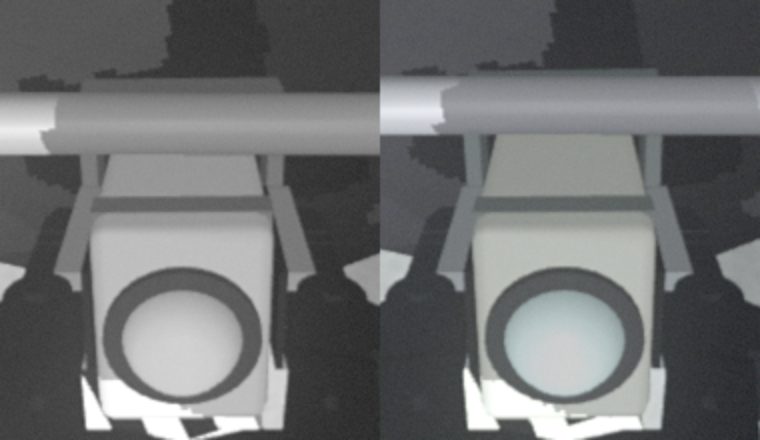

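View pics/t21.png

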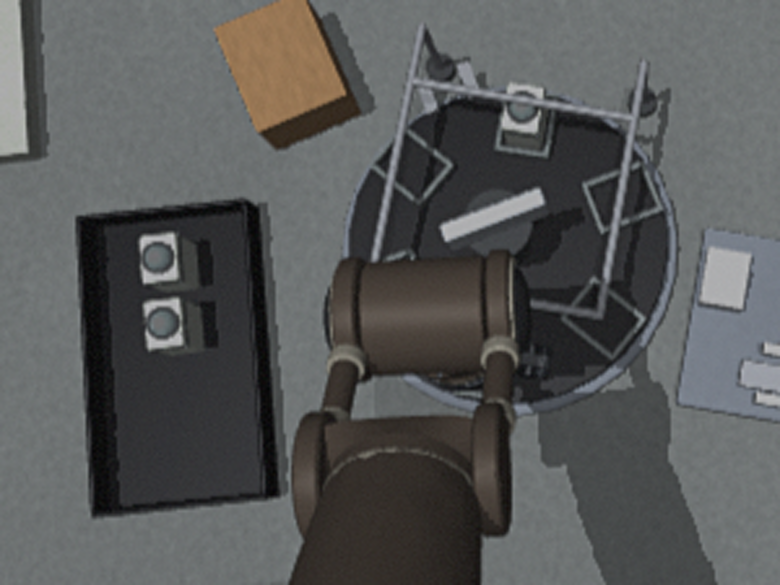

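Call:
{"api": "send_rows", "payload": {
  "targets": [
    [0.397,[0,0,-0.01],[0,0,0]],
    [0.397,[0,0,-0.025],[0,0,0]],
    [0.397,[0,0,-0.04],[0,0,0]],
    [0.397,[-0.003,0,-0.046],[0,0,0]],
    [0.397,[-0.006,-0.008,-0.046],[0,0,0]],
    [0.397,[-0.01,-0.022,-0.046],[0,0,0]],
    [0.397,[-0.015,-0.042,-0.046],[0,0,-1]],
    [0.397,[-0.021,-0.065,-0.046],[0,0,-3]],
    [0.397,[-0.027,-0.088,-0.046],[0,0,-5]],
    [0.397,[-0.033,-0.111,-0.046],[0,0,-7]],
    [0.397,[-0.039,-0.134,-0.046],[0,0,-9]],
    [0.397,[-0.045,-0.157,-0.046],[0,0,-11]],
    [0.397,[-0.051,-0.18,-0.046],[0,0,-13]],
    [0.397,[-0.057,-0.203,-0.046],[0,0,-15]],
    [0.397,[-0.063,-0.226,-0.046],[0,0,-16]],
    [0.397,[-0.068,-0.247,-0.046],[0,0,-16.6]],
    [0.397,[-0.071,-0.263,-0.046],[0,0,-16.6]],
    [0.397,[-0.0726,-0.272,-0.046],[0,0,-16.6]],
    [0.397,[-0.0726,-0.275,-0.046],[0,0,-16.6]],
    [0.397,[-0.0726,-0.275,-0.046],[0,0,-16.6]]
  ]
}}

```text
time: 51.0
tcp_pos: [0.4374, 0.3466, 0.1217]
eef_rot: [0.999, 0.054, -0.0, 0.0]
wrist_force: [-1.2, -0.0, -1.5]
grip_width: 0.0343
```

Run:
```python
from h import *
s,m=state()
f,T=cam("wrist"); cv2.imwrite("pics/w22.png",f["pixels"])
```

```text
t 51.0 tcp [0.4374 0.3466 0.1217] toolx yaw 6.2 zax [-0. -0. -1.] F [-1.2 -0.  -1.5] w 0.0343 j6 2.06
```

View pics/w22.png

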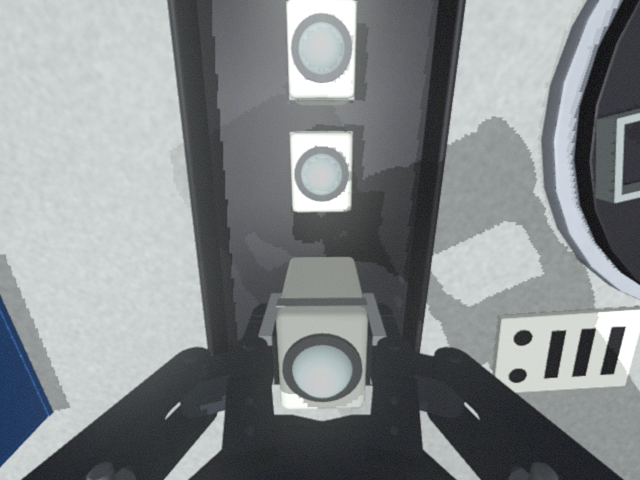

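Call:
{"api": "send_rows", "payload": {
  "targets": [
    [0.397,[0,0,0.015],[0,0,0]],
    [0.397,[0,0,0.035],[0,0,0]],
    [0.397,[0,0,0.055],[0,0,0]],
    [0.397,[0,0,0.07],[0,0,0]],
    [0.397,[0,0,0.077],[0,0,0]],
    [0.397,[0,0,0.0805],[0,0,0]],
    [0.397,[0,0,0.0825],[0,0,0]],
    [0.397,[0,0,0.0825],[0,0,0]],
    [0.397,[0,0,0.0825],[0,0,0]],
    [0.42,[0,0,0.0825],[0,0,0]],
    [0.5,[0,0,0.0825],[0,0,0]],
    [0.55,[0,0,0.0825],[0,0,0]],
    [0.55,[0,0,0.0825],[0,0,0]],
    [0.55,[0,0,0.05],[0,0,0]],
    [0.55,[0,0,0],[0,0,0]],
    [0.55,[0,0,-0.06],[0,0,0]],
    [0.55,[0,0,-0.08],[0,0,0]],
    [0.55,[0,0,-0.08],[0,0,0]]
  ]
}}

```text
time: 53.3
tcp_pos: [0.4387, 0.3478, 0.2042]
eef_rot: [0.999, 0.054, 0.002, -0.001]
wrist_force: [-0.2, -0.5, -1.2]
grip_width: 0.0469
```

Run:
```python
from h import *
s,m=state()
f,T=cam("wrist"); cv2.imwrite("pics/w23.png",f["pixels"])
print(togo([*fromst(0,0.001),.21],m,s))
```

```text
t 53.3 tcp [0.4387 0.3478 0.2042] toolx yaw 6.21 zax [ 0.004  0.003 -1.   ] F [-0.2 -0.5 -1.2] w 0.0469 j6 2.05
[ 0.0996  0.3161 -0.0061]
```

View pics/w23.png

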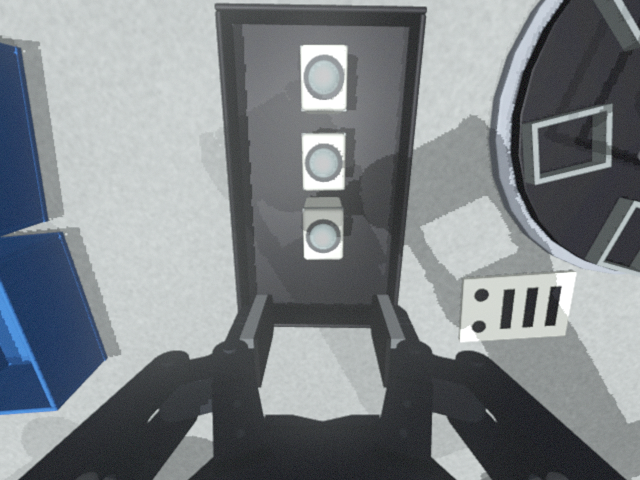

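Call:
{"api": "send_rows", "payload": {
  "targets": [
    [0.5,[0.01,0.03,-0.015],[0,0,6]],
    [0.5,[0.03,0.08,-0.015],[0,0,15]],
    [0.5,[0.045,0.13,-0.015],[0,0,25]],
    [0.5,[0.06,0.18,-0.015],[0,0,35]],
    [0.5,[0.075,0.23,-0.015],[0,0,45]],
    [0.5,[0.088,0.28,-0.015],[0,0,55]],
    [0.5,[0.099,0.31,-0.015],[0,0,65]],
    [0.5,[0.0996,0.316,-0.01],[0,0,74]],
    [0.5,[0.0996,0.316,0.01],[0,0,76.6]],
    [0.5,[0.0996,0.316,0.01],[0,0,76.6]],
    [0.5,[0.0996,0.316,0.01],[0,0,76.6]]
  ]
}}

```text
time: 54.72
tcp_pos: [0.5698, 0.0436, 0.1906]
eef_rot: [0.817, -0.576, -0.001, 0.001]
wrist_force: [0.4, -0.5, -0.0]
grip_width: 0.043
```

Run:
```python
from h import *
s,m=state()
print(togo([*fromst(0,0.001),.152],m,s))
f,T=cam("wrist"); cv2.imwrite("pics/w24.png",f["pixels"])
```

```text
t 54.73 tcp [0.5698 0.0436 0.1906] toolx yaw -70.34 zax [-0.002  0.    -1.   ] F [ 0.4 -0.5 -0. ] w 0.043 j6 2.8
[ 0.0001 -0.0023  0.0386]
```

View pics/w24.png

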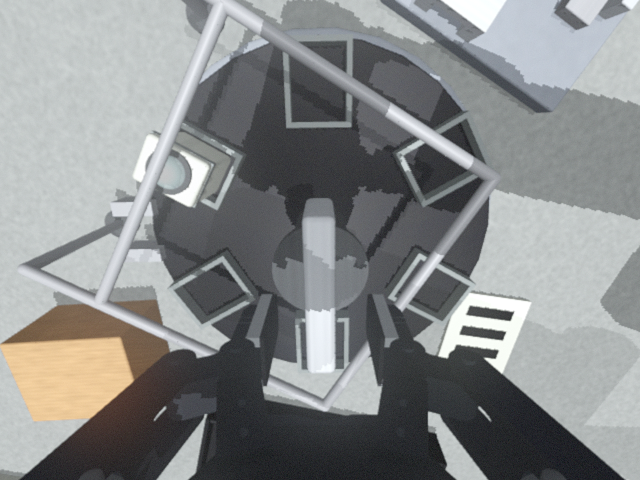

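Call:
{"api": "send_rows", "payload": {
  "targets": [
    [0.5,[0,-0.001,0.02],[0,0,0]],
    [0.5,[0,-0.001,0.037],[0,0,0]],
    [0.5,[0,-0.001,0.037],[0,0,0]],
    [0.12,[0,-0.001,0.037],[0,0,0]],
    [0.12,[0,-0.001,0.037],[0,0,0]],
    [0.12,[0,-0.001,0.037],[0,0,0]],
    [0.12,[0,-0.001,0.037],[0,0,-3]],
    [0.12,[0,-0.001,0.037],[0,0,-9]],
    [0.12,[0,-0.001,0.037],[0,0,-16]],
    [0.12,[0,-0.001,0.037],[0,0,-23]],
    [0.12,[0,-0.001,0.037],[0,0,-31]],
    [0.12,[0,-0.001,0.037],[0,0,-39]],
    [0.12,[0,-0.001,0.037],[0,0,-47]],
    [0.12,[0,-0.001,0.037],[0,0,-55]],
    [0.12,[0,-0.001,0.037],[0,0,-63]],
    [0.12,[0,-0.001,0.037],[0,0,-71]],
    [0.12,[0,-0.001,0.037],[0,0,-79]],
    [0.12,[0,-0.001,0.037],[0,0,-86]],
    [0.12,[0,-0.001,0.037],[0,0,-90]],
    [0.12,[0,-0.001,0.037],[0,0,-90]]
  ]
}}

```text
time: 57.28
tcp_pos: [0.5717, 0.0451, 0.1557]
eef_rot: [0.986, 0.17, 0.001, -0.001]
wrist_force: [-3.0, 3.8, 4.9]
grip_width: 0.0148
```

Call:
{"api": "send_rows", "payload": {
  "targets": [
    [0.12,[0,0,0],[0,0,-3]],
    [0.12,[0,0,0],[0,0,-9]],
    [0.12,[0,0,0],[0,0,-16]],
    [0.12,[0,0,0],[0,0,-23]],
    [0.12,[0,0,0],[0,0,-31]],
    [0.12,[0,0,0],[0,0,-39]],
    [0.12,[0,0,0],[0,0,-47]],
    [0.12,[0,0,0],[0,0,-55]],
    [0.12,[0,0,0],[0,0,-63]],
    [0.12,[0,0,0],[0,0,-71]],
    [0.12,[0,0,0],[0,0,-79]],
    [0.12,[0,0,0],[0,0,-86]],
    [0.12,[0,0,0],[0,0,-90]],
    [0.12,[0,0,0],[0,0,-90]],
    [0.12,[0,0,0],[0,0,-90]]
  ]
}}

```text
time: 59.15
tcp_pos: [0.5702, 0.0458, 0.1556]
eef_rot: [0.577, 0.817, 0.001, -0.002]
wrist_force: [-7.9, 7.2, 7.9]
grip_width: 0.0148
```

Run:
```python
from h import *
s,m=state()
print(togo([*fromst(-.115,0.0),.21],m,s))
```

```text
t 59.15 tcp [0.5702 0.0458 0.1556] toolx yaw 109.49 zax [-0.003  0.003 -1.   ] F [-7.9  7.2  7.9] w 0.0148 j6 -0.34
[ 0.0547 -0.0992 -0.054 ]
```

Call:
{"api": "send_rows", "payload": {
  "targets": [
    [0.6,[0,0,0],[0,0,0]],
    [0.6,[0,0,0],[0,0,0]],
    [0.6,[0,0,0],[0,0,0]],
    [0.6,[0,0,-0.03],[0,0,0]],
    [0.6,[0,0,-0.055],[0,0,5]],
    [0.6,[0.005,-0.008,-0.055],[0,0,15]],
    [0.6,[0.01,-0.018,-0.055],[0,0,25]],
    [0.6,[0.015,-0.027,-0.055],[0,0,35]],
    [0.6,[0.02,-0.036,-0.055],[0,0,45]],
    [0.6,[0.025,-0.045,-0.055],[0,0,55]],
    [0.6,[0.03,-0.055,-0.055],[0,0,65]],
    [0.6,[0.036,-0.065,-0.055],[0,0,75]],
    [0.6,[0.042,-0.075,-0.055],[0,0,85]],
    [0.6,[0.047,-0.085,-0.055],[0,0,95]],
    [0.6,[0.052,-0.094,-0.055],[0,0,105]],
    [0.6,[0.053,-0.1,-0.055],[0,0,114]],
    [0.6,[0.053,-0.101,-0.055],[0,0,120]],
    [0.6,[0.053,-0.101,-0.055],[0,0,120]],
    [0.6,[0.053,-0.101,-0.055],[0,0,120]]
  ]
}}

```text
time: 61.52
tcp_pos: [0.4588, 0.0597, 0.2098]
eef_rot: [0.996, -0.09, 0.0, 0.0]
wrist_force: [0.7, -0.1, 0.7]
grip_width: 0.0515
```

Run:
```python
from h import *
s,m=state()
f,T=cam("wrist"); crop(f["pixels"],160,120,480,360,2.5,"w25")
```

```text
t 61.52 tcp [0.4588 0.0597 0.2098] toolx yaw -10.32 zax [ 0. -0. -1.] F [ 0.7 -0.1  0.7] w 0.0515 j6 1.79
```

View pics/w25.png

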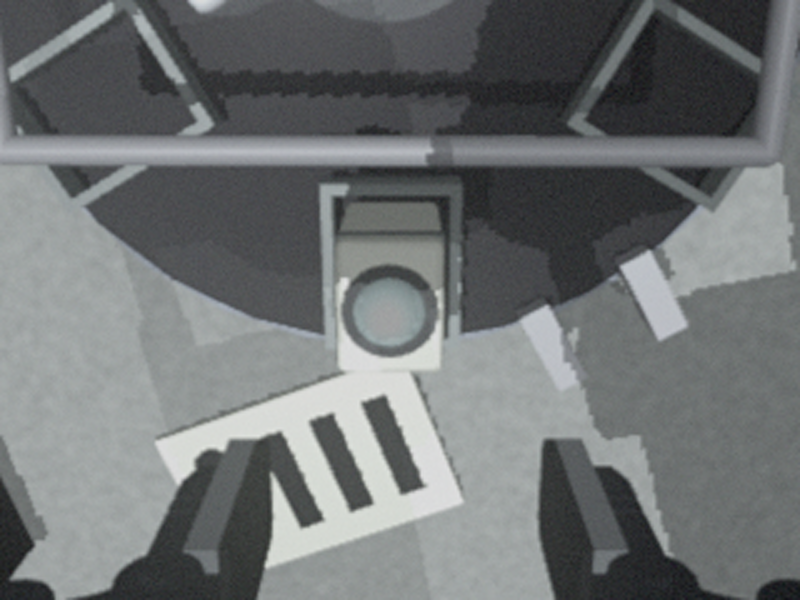

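Run:
```python
from h import *
f,T=cam("wrist"); s,m=state()
p=back(f,T,160+390/2.5,120+302/2.5,.095); print(p,tost(p),togo([p[0],p[1],.07],m,s))
```

```text
t 61.62 tcp [0.4587 0.0598 0.2097] toolx yaw -10.35 zax [ 0. -0. -1.] F [ 0.   1.  -0.1] w 0.0511 j6 1.79
[0.45923538 0.06323888 0.095     ] [-0.1142 -0.0007] [-1.000e-04 -3.500e-03  1.397e-01]
```

Call:
{"api": "send_rows", "payload": {
  "targets": [
    [0.6,[0,-0.0035,0.04],[0,0,0]],
    [0.6,[0,-0.0035,0.08],[0,0,0]],
    [0.6,[0,-0.0035,0.11],[0,0,0]],
    [0.6,[0,-0.0035,0.13],[0,0,0]],
    [0.6,[0,-0.0035,0.14],[0,0,0]],
    [0.6,[0,-0.0035,0.14],[0,0,0]],
    [0.45,[0,-0.0035,0.14],[0,0,0]],
    [0.43,[0,-0.0035,0.14],[0,0,0]],
    [0.42,[0,-0.0035,0.14],[0,0,0]],
    [0.41,[0,-0.0035,0.14],[0,0,0]],
    [0.41,[0,-0.0035,0.14],[0,0,0]]
  ]
}}

```text
time: 63.0
tcp_pos: [0.4594, 0.0634, 0.07]
eef_rot: [0.996, -0.091, 0.0, -0.0]
wrist_force: [-0.6, -0.1, -0.1]
grip_width: 0.0351
```

```bash
python3 cmp.py save
```

```text
t 63.05 tcp [0.4594 0.0634 0.0699] toolx yaw -10.39 zax [ 0.001  0.    -1.   ] F [-0.1  1.7  0.9] w 0.0352 j6 1.8
```

Call:
{"api": "send_rows", "payload": {
  "targets": [
    [0.4,[0,0,0],[0,0,0]],
    [0.397,[0,0,0],[0,0,0]],
    [0.397,[0,0,0],[0,0,0]],
    [0.397,[0,0,-0.003],[0,0,0]],
    [0.397,[0,0,-0.006],[0,0,0]],
    [0.397,[0,0,-0.006],[0,0,0]],
    [0.397,[0,0,-0.006],[0,0,0]]
  ]
}}

```text
time: 63.92
tcp_pos: [0.4591, 0.0633, 0.0758]
eef_rot: [0.996, -0.091, -0.0, 0.0]
wrist_force: [-0.2, -0.4, -1.6]
grip_width: 0.0339
```

```bash
python3 cmp.py test
python3 - <<'E'
from h import *
f,T=cam("wrist"); a=cv2.imread("ref.png"); b=f["pixels"]
cv2.imwrite("pics/c4.png",cv2.resize(np.hstack([a[200:420,230:420],b[200:420,230:420]]),None,fx=2,fy=2))
s,m=state()
p=slot(3); print(p,togo([*p,.122],m,s))
f,T=cam("top"); crop(f["pixels"],80,120,380,345,2.6,"t26")
E
```

```text
shift [1 0] score 0.967
t 63.98 tcp [0.459  0.0633 0.0757] toolx yaw -10.39 zax [-0. -0. -1.] F [-0.   0.2 -0.6] w 0.0337 j6 1.8
t 64.03 tcp [0.459  0.0633 0.0757] toolx yaw -10.39 zax [-0. -0. -1.] F [-0.8  0.5 -2.1] w 0.0342 j6 1.8
[0.37752641 0.34028006] [-0.1301 -0.2577 -0.0463]
```

View pics/c4.png

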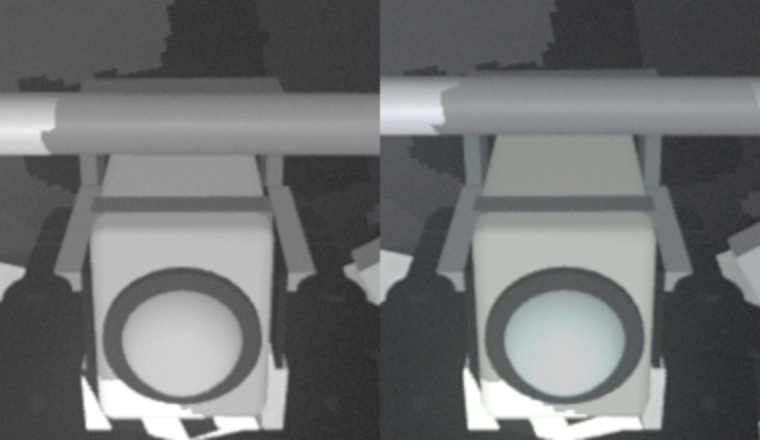

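View pics/t26.png

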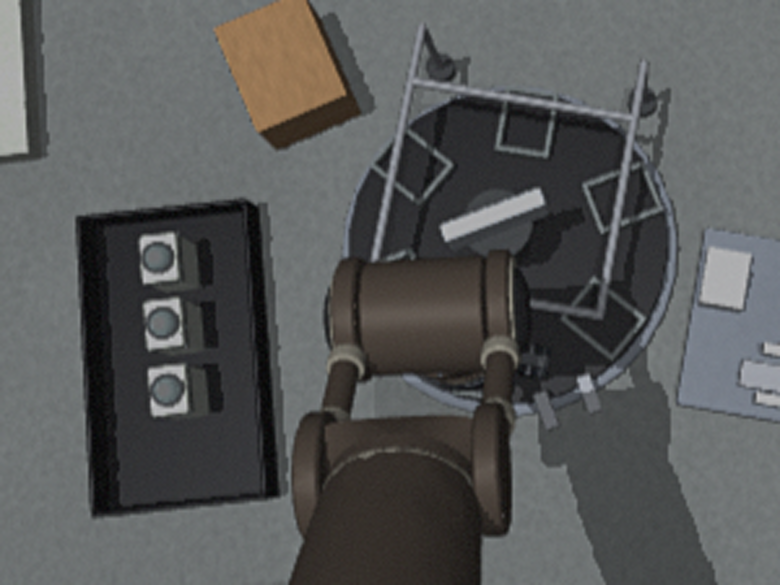

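Call:
{"api": "send_rows", "payload": {
  "targets": [
    [0.397,[0,0,-0.01],[0,0,0]],
    [0.397,[0,0,-0.025],[0,0,0]],
    [0.397,[0,0,-0.04],[0,0,0]],
    [0.397,[-0.003,0,-0.046],[0,0,0]],
    [0.397,[-0.008,-0.008,-0.046],[0,0,0]],
    [0.397,[-0.015,-0.022,-0.046],[0,0,0]],
    [0.397,[-0.024,-0.04,-0.046],[0,0,-1]],
    [0.397,[-0.035,-0.061,-0.046],[0,0,-3]],
    [0.397,[-0.046,-0.083,-0.046],[0,0,-5]],
    [0.397,[-0.057,-0.105,-0.046],[0,0,-7]],
    [0.397,[-0.068,-0.127,-0.046],[0,0,-9]],
    [0.397,[-0.079,-0.149,-0.046],[0,0,-11]],
    [0.397,[-0.09,-0.171,-0.046],[0,0,-13]],
    [0.397,[-0.101,-0.193,-0.046],[0,0,-15]],
    [0.397,[-0.111,-0.214,-0.046],[0,0,-16]],
    [0.397,[-0.12,-0.234,-0.046],[0,0,-16.6]],
    [0.397,[-0.126,-0.248,-0.046],[0,0,-16.6]],
    [0.397,[-0.129,-0.256,-0.046],[0,0,-16.6]],
    [0.397,[-0.13,-0.258,-0.046],[0,0,-16.6]],
    [0.397,[-0.13,-0.258,-0.046],[0,0,-16.6]]
  ]
}}

```text
time: 66.58
tcp_pos: [0.3778, 0.3402, 0.1217]
eef_rot: [0.999, 0.054, -0.0, 0.0]
wrist_force: [0.3, 1.0, -0.7]
grip_width: 0.034
```

Run:
```python
from h import *
s,m=state()
f,T=cam("wrist"); cv2.imwrite("pics/w27.png",f["pixels"])
f,T=cam("side"); cv2.imwrite("pics/s27.png",f["pixels"])
```

```text
t 66.58 tcp [0.3778 0.3402 0.1217] toolx yaw 6.2 zax [-0. -0. -1.] F [ 0.3  1.  -0.7] w 0.034 j6 2.11
```

View pics/w27.png

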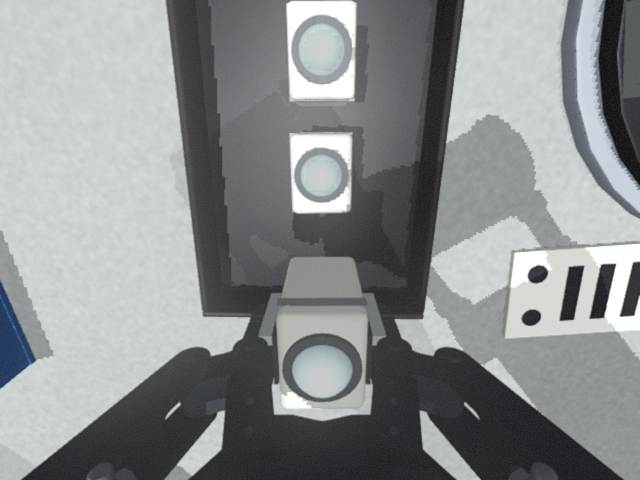

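View pics/s27.png

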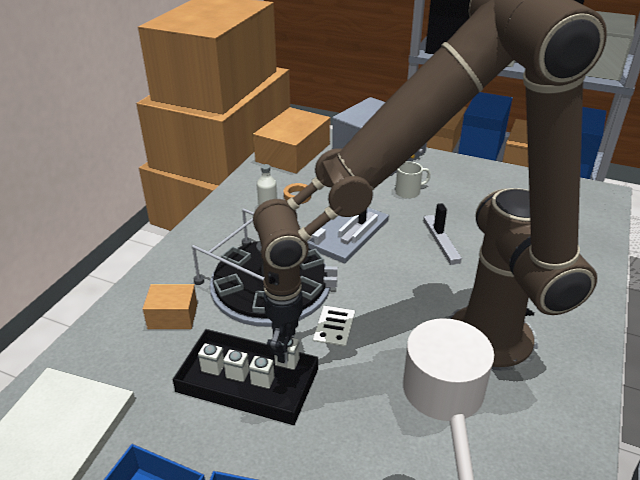

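Run:
```python
from h import *
f,T=cam("wrist")
a=back(f,T,204,316,.042);b=back(f,T,421,316,.042); print((a+b)/2, np.linalg.norm(a-b)); c,y=tray(); print(c-.14*np.array([np.cos(y),np.sin(y)]), slot(3))
```

```text
[0.33205618 0.34072338 0.042     ] 0.15595928220395502
[0.32781887 0.33488009] [0.37752641 0.34028006]
```

Call:
{"api": "send_rows", "payload": {
  "targets": [
    [0.397,[0,0,0.015],[0,0,0]],
    [0.397,[0,0,0.035],[0,0,0]],
    [0.397,[0,0,0.055],[0,0,0]],
    [0.397,[0,0,0.07],[0,0,0]],
    [0.397,[0,0,0.077],[0,0,0]],
    [0.397,[0,0,0.0805],[0,0,0]],
    [0.397,[0,0,0.0825],[0,0,0]],
    [0.397,[0,0,0.0825],[0,0,0]],
    [0.397,[0,0,0.0825],[0,0,0]],
    [0.42,[0,0,0.0825],[0,0,0]],
    [0.5,[0,0,0.0825],[0,0,0]],
    [0.55,[0,0,0.0825],[0,0,0]],
    [0.55,[0,0,0.0825],[0,0,0]],
    [0.55,[0,0,0.05],[0,0,0]],
    [0.55,[0,0,0],[0,0,0]],
    [0.55,[0,0,-0.06],[0,0,0]],
    [0.55,[0,0,-0.12],[0,0,0]],
    [0.55,[0,0,-0.12],[0,0,0]]
  ]
}}

```text
time: 68.97
tcp_pos: [0.3813, 0.3432, 0.2483]
eef_rot: [0.999, 0.054, 0.006, -0.004]
wrist_force: [0.6, 0.4, -0.9]
grip_width: 0.0469
```

Call:
{"api": "send_rows", "payload": {
  "targets": [
    [0.55,[0,0.05,0],[0,0,0]],
    [0.55,[0,0.1,0],[0,0,0]],
    [0.55,[0,0.15,0],[0,0,0]],
    [0.55,[0,0.2,0],[0,0,0]],
    [0.55,[0,0.2,0],[0,0,0]],
    [0.55,[0,0.2,0],[0,0,0]]
  ]
}}

```text
time: 69.72
tcp_pos: [0.3989, 0.1418, 0.2409]
eef_rot: [0.999, 0.054, -0.001, -0.0]
wrist_force: [-0.9, 0.3, -0.3]
grip_width: 0.0469
```

Run:
```python
from h import *
s,m=state()
f,T=cam("top"); cv2.imwrite("pics/t28.png",f["pixels"])
f,T=cam("side"); cv2.imwrite("pics/s28.png",f["pixels"]); crop(f["pixels"],160,200,400,430,2.5,"s28c")
```

```text
t 69.72 tcp [0.3989 0.1418 0.2409] toolx yaw 6.15 zax [-0.002  0.    -1.   ] F [-0.9  0.3 -0.3] w 0.0469 j6 1.7
```

View pics/t28.png

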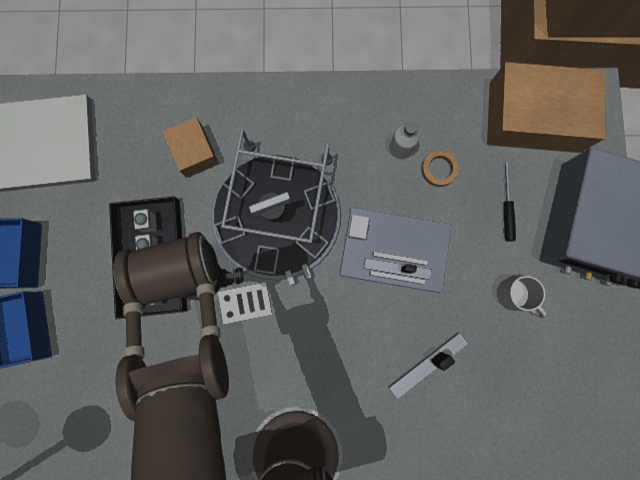

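View pics/s28c.png

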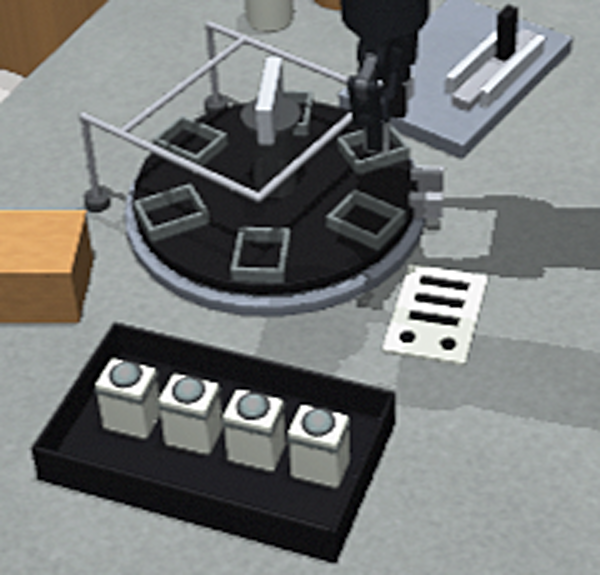

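```bash
python3 -c "
from plant import robot
print(robot.close_job())"
```

```text
the job is handed in; nothing more can be done
None
```

The job is handed in, at about 70 s of the 210 s allowed. The bolt is parked in the side notch, and all four sensor heads stand upright in a row in the black tray.

**What I did:**
- I drew the smaller bolt back 80 mm and laid it flat in the notch, tab up.
- I turned the carousel by its handle (+60°, +60°, then +180°) and took each head out at the open front.

**Last checks:**
- The last top and side pictures show all six pockets empty and the four heads apart on the tray floor.
- They also show the bolt between the notch walls, and the other things on the bench where they were. The gripper was clear of everything.
- I saw no sign of the tray being knocked or of the grip slackening.

**Not confirmed:** I could not measure the grip force on the heads directly. I held it low by closing only about 0.1 mm past their 34 mm width, which I estimate at under 10 N. My attempt to calibrate this on the handle was too noisy to confirm the figure.

**Small disagreements:** The top and wrist cameras differed by about 3 mm on the stand's position, so I used the wrist camera close up. The near edge of the tray also measured about 4–6 mm off my tray estimate, which stayed inside the placing margin.

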